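Renew the main fuses on the punch press's power panel

TASK

Renew the fuses on the press's power panel: pull every old brown fuse that is still in its clips and drop it into the blue scrap bin, and press a new white-and-green fuse into each of the three holders, centred so that both metal ends sit in their clips, until it snaps fully home at both ends. Leave the bin standing upright on the bench and the other things lying about undisturbed.

Things in the scene. Friction and masses are not known exactly. Their poses are not given: they have to be found in the camera images.
- old1_c (a point): Old fuse 1: a brown tube with a tan label, a thin red band and dull brown metal end caps, 141 mm long, 27 mm across the caps, 25.6 mm across the tube, about 0.15 kg; at the start clipped in pole 1, or absent. The point is its centre, on its axis; x runs along the tube, which may roll about it. A straight upward pull of 15 to 22 N at its middle frees it.
- old2_c (a point): Old fuse 2: a brown tube with a tan label, a thin red band and dull brown metal end caps, 141 mm long, 27 mm across the caps, 25.6 mm across the tube, about 0.15 kg; at the start clipped in pole 2, or absent. The point is its centre, on its axis; x runs along the tube, which may roll about it. A straight upward pull of 15 to 22 N at its middle frees it.
- old3_c (a point): Old fuse 3: a brown tube with a tan label, a thin red band and dull brown metal end caps, 141 mm long, 27 mm across the caps, 25.6 mm across the tube, about 0.15 kg; at the start clipped in pole 3, or absent. The point is its centre, on its axis; x runs along the tube, which may roll about it. A straight upward pull of 15 to 22 N at its middle frees it.
- new1_c (a point): New fuse 1: a white tube with a broad green label and bright metal end caps, 141 mm long, 27 mm across the caps (the last 16.5 mm at each end), 25.6 mm across the tube, about 0.15 kg; at the start in the opened carton, its axis 24.5 mm above the bench. All new fuses are alike. The point is its centre, on its axis; x runs along the tube, which may roll about it.
- new2_c (a point): New fuse 2: a white tube with a broad green label and bright metal end caps, 141 mm long, 27 mm across the caps (the last 16.5 mm at each end), 25.6 mm across the tube, about 0.15 kg; at the start in the opened carton, its axis 24.5 mm above the bench. All new fuses are alike. The point is its centre, on its axis; x runs along the tube, which may roll about it.
- new3_c (a point): New fuse 3: a white tube with a broad green label and bright metal end caps, 141 mm long, 27 mm across the caps (the last 16.5 mm at each end), 25.6 mm across the tube, about 0.15 kg; at the start in the opened carton, its axis 24.5 mm above the bench. All new fuses are alike. The point is its centre, on its axis; x runs along the tube, which may roll about it.
- panel: The power panel: an aluminium plate 300 (x) x 230 (y) x 3 mm fixed on the bench, with three black fuse holders side by side, 60 mm apart along its y. Its contactor (97 mm high) and terminals start 110 mm beyond the holders' middle along x. Each holder has two sprung copper clips opening upward, 62 mm either side of its middle along x. Origin: under pole 2, on the bench.
- pole1 (a point): Holder 1 (at y -60 mm of the panel). The point is where the centre of a fully seated fuse lies, 43 mm above the bench; x along the fuse, y across to the next holder, z up. Each clip is 14 mm long in x, 38 mm over its flared lips and reaches 18 mm above the point. Between the two clips nothing stands above 13 mm from the bench, so fingers can straddle the tube there; next fuse's surface 46 mm aside.
- pole2 (a point): Holder 2 (the middle one), as holder 1: the point is the centre of a fully seated fuse. In every holder a fuse laid on the lips rests with its axis about 17 mm above the point; pushed down at its middle with about 14 N (10 to 18 N) it passes the detent 5 to 10 mm lower and snaps home on the clips' floor. The clips centre it sideways from up to 4 mm off, not lengthwise: low end stops leave 5 mm of play each way.
- pole3 (a point): Holder 3 (at y +60 mm of the panel), as holder 1: the point is the centre of a fully seated fuse, 43 mm above the bench; x along the fuse, y across, z up.
- bin_mouth (a point): The scrap bin: a loose open blue plastic box, 220 mm (its x) by 180 mm (its y), 85 mm high, walls and floor 4 mm, 0.7 kg. The point is the centre of its open mouth, level with the rim.
- tray: The new fuses' opened carton: a low brown tray, 176 (x) by 226 (y) by 22 mm high, walls 3 mm, with two flaps turned out at its y ends (look only), fixed on the bench. The fuses lie along its x, 68 mm apart, in notches of two pale packing strips 38 to 52 mm either side of its middle, 28 mm high; between the strips there is only its floor, 3 mm thick. Origin: centre of its underside.
- driver: A red-handled screwdriver, 200 mm, lying on the bench between the robot and the work. Not part of the job. Origin: under its middle.
- cleaner: A blue spray can with a red cap, 55 mm across and 170 mm high, standing beyond the work. Not part of the job. Origin: centre of its underside.
- meter: A yellow and black hand-held multimeter, 75 x 150 x 42 mm, lying on its back beyond the work. Not part of the job. Origin: centre of its underside.
- carton: A small closed brown carton, 60 x 120 x 60 mm, beyond the panel. Not part of the job. Origin: centre of its underside.
- spanner: A steel spanner, 190 mm, lying on the bench between the robot and the work. Not part of the job. Origin: under its middle.
- mug: A white mug, 80 mm across and 90 mm high, beyond the panel. Not part of the job. Origin: centre of its underside.
Mind the look-alikes: they are no part of the job. What is shaped like the part that bears new1_c but purple or yellow is not meant.

How it is judged:
By the outcome, as a careful person would: the job done as asked, in the order asked, and still so for the second after the job is handed in, with the robot touching nothing.
Of old1, old2, old3 only 2 to 3 are there at a start; the rules pass over those that are not, and their reading is None.
At some moment in a run one of bin, new1, new2, new3 may be knocked a few centimetres aside while the robot is not near it.
It also fails if it takes over 210 s, if anything falls off the work surface, if the arm or the gripper's body presses on something with over 40 N, if the wrist force passes 120 N, or if a joint passes its speed limit or range.

ROBOT

A 7-joint arm with a two-finger parallel gripper is mounted at the origin on the work surface. World frame = base frame: x ahead of the robot, y to its left, z up, the work surface at z = 0. Lengths are in m, angles in rad, forces in N, time in s.
With the tool pointing down it reaches from about 0.425 to 0.875 m from the base axis. Payload 8.4 kg.
Tool frame: the origin (TCP) lies on the centre line of the jaws, within the pads' length; the fingertips stand 11 mm ahead of it and the grasp point (between the pads) lies 8 mm behind it; z points along the fingers, y is the line along which they close (so a half turn about z gives the same grasp; the last joint's range is limited). The gripper opens to 85 mm and grips with 20 to 120 N. Pads are 22 mm wide; open, the fingers measure 114 mm over their backs; the gripper's body (76 mm by 85 mm) begins 54 mm behind the grasp point. The pads swing forward as they close: fully open they stand 13 mm farther back than shut.
Start: joints at [-1.41, 0.333, 0.04, 1.465, -0.013, 1.343, -0.059], TCP at [0.167, 0.628, 0.205] pointing down, gripper open.
Joint ranges: [-2.58, 2.58], [-0.38, 2.09], [-1.3, 1.39], [0.25, 2.4], [-1.5, 4.64], [0.08, 2.09], [-2.65, 2.65]. Speed limits (rad/s): [2.22, 2.22, 2.79, 2.79, 3.14, 3.14, 3.14].

INTERFACE

Orientations are given as a unit quaternion [x, y, z, w].
In Python, from cell import state, get_image, camera_model, job_done, masks_of, tip_of gives the robot as it stands.
- The arm moves only by the tool arm_command, never from a script. Its argument "steps" is one flat list of numbers, 5 for each row, row after row: the closure in counts, from 0 (fully open) to 255 (shut), then the shift along the tool's x, y, z in m, then the turn about the tool's z in degrees. In form: [gripper, tx, ty, tz, twist, gripper, tx, ty, tz, twist, ...]. A call has 1 to 20 rows; each row shifts and turns the commanded pose from where the row before left it, along the tool's axes as they then stand; what a row does not reach is not made up. A row lasts 1/8 s, in which the tool goes at most 62.5 mm and 10.7 degrees, less where a joint would pass 70% of its speed; a pose out of reach is approached as far as the arm can. A call is refused whole if a number of a shift passes 0.0625 or a number of a turn 10.7, either way. A call with a gripper value outside its range is refused whole. The fingers move at their own pace and stop on an object; "squeeze" is the grip in N (left out, the last holds). Time passes only in rows, so rows that do not move let the fingers close. It gives the time, the measured TCP pose, the force, the opening and the grip force at its end, in the units of the state.
- state(): the state, without advancing time (a new reading comes with each control period).
- get_image(name): name is "side" or "top"; returns the picture (480x640x3 uint8, red, green, blue); there is no depth.
- camera_model(name): a dict with "fx", "fy", "cx", "cy" (pixels), "D" ([k1, k2, p1, p2, k3] as OpenCV has them; the pictures are not rectified), "R" (3x3) and "t" (3): a world point X has camera coordinates R X + t. Camera axes: x right, y down, z forward; pixel columns grow to the right and rows downward; lengths in m; the calibration is good to about 2 mm. A picture is of the moment at which its call begins. camera_model takes no time and is no camera call.
- job_done(): hands the job in; it is judged then, once.
Trained networks look in the newest picture that a camera, given by its name, has taken for a name from the list of things; names that differ only in an ending like _2 or _b are one class to them, and where a whole thing is asked for, a point or a joint stands for the part that bears it (a point fixed in the world has none). Each returns a list of dicts, best first, with "conf" (0 to 1); they miss things now and then, are a little off and sometimes report something else, mostly with a low value. They report only what shows in the picture. A call takes as long as a camera call. They do not tell look-alikes from the thing itself.
- masks_of(camera, target): "pixels" (480x640 bool, what is visible of it) and "box" ([left, top, right, bottom] in pixels, round what is visible of it).
- tip_of(camera, target): "position" ([row, column] in pixels: a listed point, or the origin of a listed thing).
The state is a dict: "time_s": time; "q": joint angles; "joint_velocities": joint speeds; "joint_torque": joint torques, N m; "eef_pos": TCP position; "ee_rot": TCP orientation; "contact_force": force on the tool from outside, world axes, zero at the start; "torque": the same for the moment, N m; "opening": finger opening in m; "gripper_force": force on a finger pad.
Only numpy, scipy, OpenCV 4.12 (cv2) and the standard library are available. Lean on these libraries where they do the work, as an engineer would, in place of code of your own. Each camera call takes 0.05 s, during which the arm holds its last target. There are 200 camera calls.

## Working session

There is one attempt and no reset: what is moved stays moved. The work goes in short steps, Python scripts to look and compute and a tool call to move; the robot and the scene stay as the last step left them, time stands still between calls to the robot, and variables do not carry over. Pictures are saved under pics/ and viewed, at most 14 in all, crops included, and the job is handed in when it is done.

Besides the shell and the picture viewer there is one more tool, called after "Emit:" as name(argument=value, ...) on one line, values as JSON. arm_command: Moves the arm, as the interface text tells. Its arguments: {"type":"object","properties":{"steps":{"type":"array"},"squeeze":{"type":"number"}},"required":["steps"]}

```bash
mkdir -p pics
cat > h.py <<'E'
import numpy as np,cv2
from cell import *
def save(n,f):
    im=get_image(n); cv2.imwrite('pics/'+f,im[:,:,::-1]); return im
def ray(n,rc):
    m=camera_model(n);K=np.array([[m['fx'],0,m['cx']],[0,m['fy'],m['cy']],[0,0,1]])
    p=cv2.undistortPoints(np.array([[[rc[1],rc[0]]]],float),K,np.array(m['D'],float))[0,0]
    R=np.array(m['R']);t=np.array(m['t']);return -R.T@t,R.T@np.array([p[0],p[1],1.])
def at(n,rc,z):
    o,d=ray(n,rc);return (o+d*(z-o[2])/d[2])
def proj(n,X):
    m=camera_model(n);K=np.array([[m['fx'],0,m['cx']],[0,m['fy'],m['cy']],[0,0,1]])
    return cv2.projectPoints(np.array(X,float).reshape(-1,1,3),cv2.Rodrigues(np.array(m['R']))[0],np.array(m['t'],float),K,np.array(m['D'],float))[0][:,0]
E
python3 - <<'E'
from h import *
np.set_printoptions(precision=4,suppress=True)
for c in('top','side'):
    save(c,c+'0.png')
    print(c,ray(c,(240,320)))
    for n,z in [('old1_c',.043),('new1_c',.0245),('pole1',.043),('pole2',.043),('pole3',.043),('panel',0),('bin_mouth',.085),('tray',0)]:
        for d in tip_of(c,n): print(n,round(d['conf'],2),np.round(d['position'],1),at(c,d['position'],z)[:2])
s=state();print(s['eef_pos'],s['ee_rot'],s['opening'],s['contact_force'])
E
```

```text
top (array([0.3917, 0.1171, 1.4837]), array([ 0.0831,  0.0033, -0.9966]))
old1_c 0.76 [247.4 383.6] [ 0.494  -0.0637]
old1_c 0.7 [173.4 438.5] [ 0.7156 -0.2227]
new1_c 0.97 [336.8 209.9] [0.2261 0.4341]
new1_c 0.95 [221.9 160.5] [0.5571 0.5917]
new1_c 0.78 [236.7 240.2] [0.5183 0.357 ]
pole1 0.97 [245.4 360.2] [0.4985 0.0044]
pole1 0.88 [244.8 342. ] [0.4991 0.0575]
pole1 0.86 [247.  382.2] [ 0.4951 -0.0596]
pole2 0.97 [245.4 360.2] [0.4985 0.0044]
pole2 0.88 [244.8 342. ] [0.4991 0.0575]
pole2 0.86 [247.  382.2] [ 0.4951 -0.0596]
pole3 0.97 [245.4 360.2] [0.4985 0.0044]
pole3 0.88 [244.8 342. ] [0.4991 0.0575]
pole3 0.86 [247.  382.2] [ 0.4951 -0.0596]
panel 0.91 [247.9 359.7] [0.4941 0.0025]
bin_mouth 0.82 [253.9 480.7] [ 0.4784 -0.3318]
tray 0.68 [238.2 238.3] [0.5158 0.3666]
side (array([-0.0077, -1.0114,  1.5212]), array([ 0.2477,  0.6056, -0.7563]))
old1_c 0.68 [292.8 353.6] [ 0.4912 -0.0531]
new1_c 0.89 [201.8 308. ] [0.5085 0.3583]
new1_c 0.72 [211.1 216.9] [0.2147 0.4296]
new1_c 0.71 [154.1 297.8] [0.5613 0.5946]
new1_c 0.59 [188.3 357.6] [0.689  0.3556]
pole1 0.77 [299.5 357.9] [ 0.493  -0.0796]
pole1 0.74 [278.9 350.8] [ 0.5042 -0.0035]
pole1 0.74 [267.6 341. ] [0.494  0.0467]
pole2 0.77 [299.5 357.9] [ 0.493  -0.0796]
pole2 0.74 [278.9 350.8] [ 0.5042 -0.0035]
pole2 0.74 [267.6 341. ] [0.494  0.0467]
pole3 0.77 [299.5 357.9] [ 0.493  -0.0796]
pole3 0.74 [278.9 350.8] [ 0.5042 -0.0035]
pole3 0.74 [267.6 341. ] [0.494  0.0467]
panel 0.8 [286.  348.6] [0.5019 0.0036]
panel 0.33 [208.7 312.4] [0.5189 0.3451]
bin_mouth 0.92 [366.7 399.4] [ 0.4911 -0.3409]
tray 0.93 [207.4 313.8] [0.5255 0.349 ]
tray 0.54 [289.7 349.7] [ 0.4994 -0.0103]
[0.167  0.6281 0.2053] [ 0.1296  0.9916 -0.     -0.    ] 0.08571923659335828 [ 0.1591  0.2875 -0.3975]
```

View pics/top0.png

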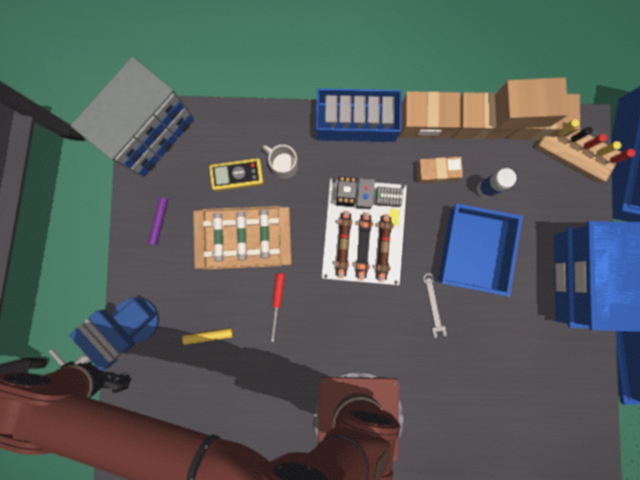

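View pics/side0.png

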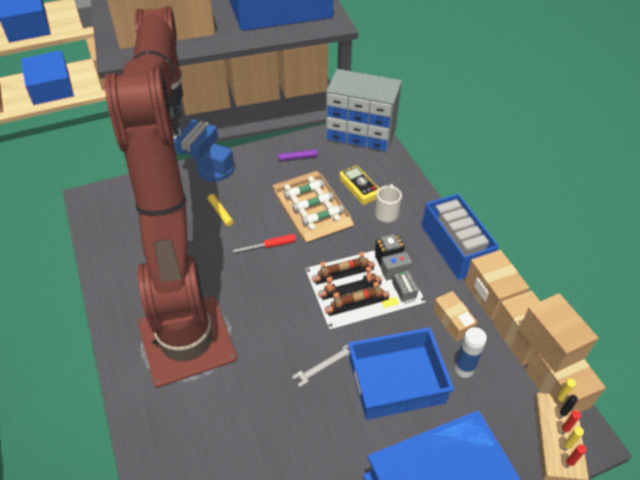

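```bash
python3 - <<'E'
import cv2
a=cv2.imread('pics/top0.png');b=cv2.imread('pics/side0.png')
p=cv2.resize(a[170:290,315:415],None,fx=4,fy=4,interpolation=cv2.INTER_CUBIC)
q=cv2.resize(a[200:275,190:295],None,fx=3.8,fy=3.8,interpolation=cv2.INTER_CUBIC)
import numpy as np
o=np.zeros((600,800,3),np.uint8);o[:480,:400]=p;o[:q.shape[0],400:400+q.shape[1]]=q[:,:400]
r=cv2.resize(b[245:320,305:435],None,fx=3,fy=3,interpolation=cv2.INTER_CUBIC);o[300:300+r.shape[0],405:405+r.shape[1]]=r
cv2.imwrite('pics/c0.png',o)
E
python3 - <<'E'
from h import *
np.set_printoptions(precision=4,suppress=True)
for c in ('top',):
  get_image(c)
  for n,z in (('panel',.003),('bin_mouth',.085),('tray',.02),('new1_c',.03),('old1_c',.05)):
    for d in masks_of(c,n)[:5]:
      ys,xs=np.nonzero(d['pixels']);r=cv2.minAreaRect(np.stack([xs,ys],1).astype(np.float32))
      B=cv2.boxPoints(r);P=np.array([at(c,(v,u),z)[:2] for u,v in B]);
      m=P.mean(0);e=P-np.roll(P,1,0);print(n,round(d['conf'],2),len(xs),m,np.linalg.norm(e,axis=1)[:2],np.degrees(np.arctan2(e[:2,1],e[:2,0])),at(c,(ys.mean(),xs.mean()),z)[:2])
E
```

```text
panel 0.85 6924 [ 0.5482 -0.0112] [0.2298 0.3108] [86.4281 -3.6054] [ 0.5499 -0.0096]
bin_mouth 0.71 5855 [ 0.4923 -0.3292] [0.2033 0.2345] [81.9441 -9.1782] [ 0.4917 -0.3305]
tray 0.88 4505 [0.5155 0.3528] [0.1812 0.2864] [  3.8919 -87.1707] [0.5136 0.3535]
new1_c 0.84 390 [0.5202 0.3509] [0.0291 0.1414] [91.1364  1.9536] [0.5169 0.3519]
new1_c 0.8 467 [0.2292 0.4391] [0.0282 0.1452] [ 10.4354 -81.4228] [0.2292 0.4385]
new1_c 0.66 504 [0.5611 0.5972] [0.0312 0.1485] [ 77.3554 -10.8608] [0.5615 0.597 ]
new1_c 0.25 6984 [ 0.5453 -0.0085] [0.2278 0.3065] [86.9229 -3.1079] [ 0.5464 -0.0075]
old1_c 0.91 457 [ 0.495  -0.0636] [0.0324 0.1399] [89.5076 -1.0418] [ 0.4903 -0.0658]
```

View pics/c0.png

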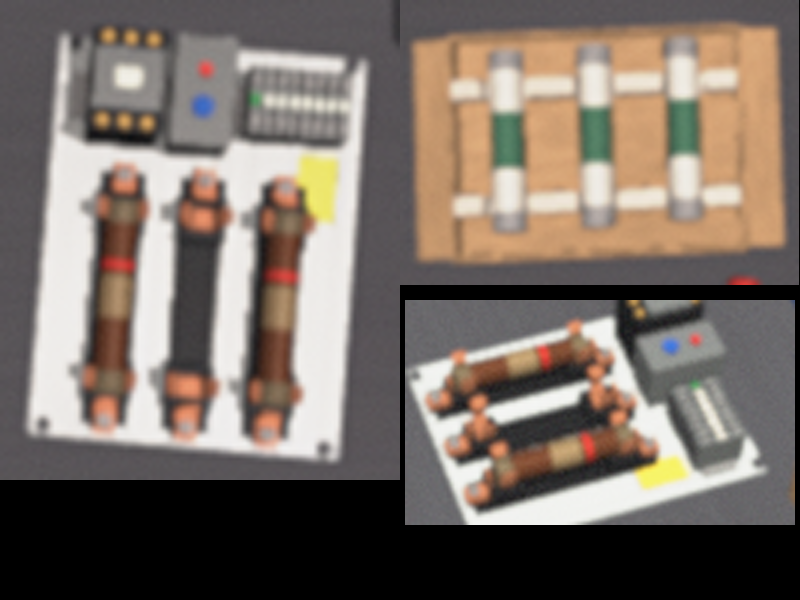

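```bash
cat >> h.py <<'E'
from scipy.spatial.transform import Rotation as Ro
np.set_printoptions(precision=4,suppress=True)
def plan(*tg,yaw=None,s=None):
    """twist, then shifts in tool axes to successive targets; yaw = world dir (deg) of fuse; tool x along it mod 180"""
    s=s or state();R=Ro.from_quat(s['ee_rot']).as_matrix();p=np.array(s['eef_pos'])
    y0=np.degrees(np.arctan2(R[1,0],R[0,0]));print('t',round(s['time_s'],2),'pos',p,'yaw',round(y0,2),'tilt',R[:,2],'open',round(s['opening'],4),'F',np.array(s['contact_force']),s['gripper_force'])
    tw=0
    if yaw is not None:
        tw=-((yaw-y0+90)%180-90); R=R@Ro.from_euler('z',tw,degrees=True).as_matrix()
    print('twist',round(tw,2))
    for g in tg:
        print('shift',R.T@(np.array(g)-p),'to',np.array(g)); p=np.array(g)
E
python3 - <<'E'
from h import *
A={'p1':((286,220),(268,393)),'p2':((203,216),(185,386)),'p3':((120,208),(104,378))}
for k,(f,n) in A.items():
    P=[at('top',(170+v/4,315+u/4),.055) for u,v in(f,n)]
    d=P[0]-P[1];print(k,(P[0]+P[1])[:2]/2,np.linalg.norm(d),np.degrees(np.arctan2(d[1],d[0])))
# check against panel-mask
for (f,n) in [((106,53),(110,228)),((193,47),(197,225)),((280,40),(285,216))]:
    P=[at('top',(200+v/3.8,190+u/3.8),.03) for u,v in(f,n)]
    d=P[0]-P[1];print('tray',(P[0]+P[1])[:2]/2,np.linalg.norm(d),np.degrees(np.arctan2(d[1],d[0])))
Y=-4
plan([.45,.30,.205],[.494,-.062,.205],[.494,-.062,.08],yaw=Y)
E
```

```text
p1 [ 0.4957 -0.0641] 0.1259538653471433 -5.335861421132199
p2 [ 0.4984 -0.0042] 0.12380934685995353 -5.245748752521624
p3 [0.503  0.0551] 0.12368446330625084 -4.3876458413903245
tray [0.5159 0.4197] 0.13562333115067493 3.4228322040544716
tray [0.5208 0.3529] 0.13812220129233385 3.190670221598856
tray [0.5284 0.2857] 0.136791809907054 3.315524227322816
t 1.2 pos [0.167  0.6282 0.2053] yaw 165.12 tilt [ 0. -0. -1.] open 0.0857 F [ 0.669  -0.7927 -0.5429] 0.0
twist -10.88
shift [-0.3052 -0.3076  0.0003] to [0.45  0.3   0.205]
shift [-0.0691 -0.358   0.    ] to [ 0.494 -0.062  0.205]
shift [0.    0.    0.125] to [ 0.494 -0.062  0.08 ]
```

Emit:
arm_command(steps=[0, 0, 0, 0, -5.5, 0, 0, 0, 0, -5.6, 0, -0.038, -0.0385, 0, 0, 0, -0.038, -0.0385, 0, 0, 0, -0.038, -0.0385, 0, 0, 0, -0.038, -0.0385, 0, 0, 0, -0.038, -0.0385, 0, 0, 0, -0.038, -0.0385, 0, 0, 0, -0.038, -0.0385, 0, 0, 0, -0.038, -0.0385, 0, 0, 0, -0.01, -0.051, 0, 0, 0, -0.01, -0.051, 0, 0, 0, -0.01, -0.051, 0, 0, 0, -0.01, -0.051, 0, 0, 0, -0.01, -0.051, 0, 0, 0, -0.01, -0.051, 0, 0, 100, -0.01, -0.051, 0, 0, 100, 0, 0, 0, 0], squeeze=80)

```text
time_s: 3.45
eef_pos: [0.4962, -0.0646, 0.2058]
ee_rot: [0.037, 0.999, -0.0, 0.0]
contact_force: [-0.4, 1.1, -0.5]
opening: 0.0523
gripper_force: 0.0
```

Run:
```python
from h import *
plan([.4946,-.0642,.08],[.4946,-.0642,.036],yaw=-4.2)
```

```text
t 3.45 pos [ 0.4962 -0.0646  0.2058] yaw 175.81 tilt [ 0.0009 -0.0008 -1.    ] open 0.0523 F [-0.3932  1.0981 -0.4554] 0.0
twist 0.01
shift [0.0018 0.0004 0.1258] to [ 0.4946 -0.0642  0.08  ]
shift [0.    0.    0.044] to [ 0.4946 -0.0642  0.036 ]
```

Emit:
arm_command(steps=[100, 0.0015, 0, 0.045, 0, 100, 0, 0, 0.045, 0, 100, 0, 0, 0.02, 0, 100, 0, 0, 0, 0])

```text
time_s: 3.95
eef_pos: [0.4936, -0.0593, 0.0942]
ee_rot: [0.033, 0.999, -0.0, -0.001]
contact_force: [-0.3, -0.3, 0.0]
opening: 0.0517
gripper_force: 0.0
```

Run:
```python
from h import *
a=save('side','s1.png');b=save('top','t1.png')
p=cv2.resize(a[220:340,290:450],(800,600),interpolation=cv2.INTER_CUBIC)[:,:,::-1]
cv2.imwrite('pics/c1.png',p)
plan([.4946,-.0642,.036],yaw=-4.2)
```

```text
t 4.05 pos [ 0.4952 -0.0595  0.0961] yaw 176.24 tilt [ 0.0007  0.0001 -1.    ] open 0.052 F [0.5207 0.3005 0.0729] 0.0
twist 0.44
shift [ 0.0003 -0.0047  0.0601] to [ 0.4946 -0.0642  0.036 ]
```

View pics/c1.png

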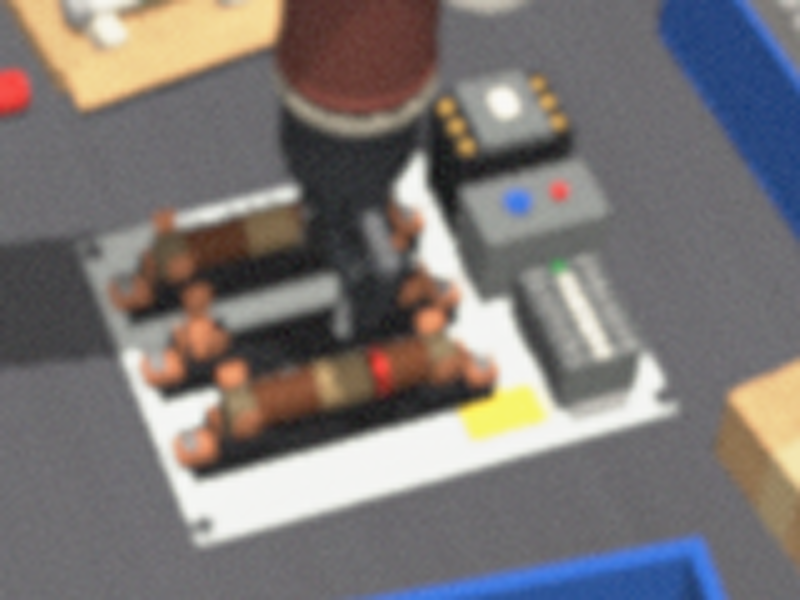

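Emit:
arm_command(steps=[100, 0, -0.0045, 0.01, 0.4, 100, 0, 0, 0.02, 0, 100, 0, 0, 0, 0, 100, 0, 0, 0, 0])

```text
time_s: 4.55
eef_pos: [0.4949, -0.0647, 0.066]
ee_rot: [0.037, 0.999, -0.0, 0.0]
contact_force: [-0.2, 0.4, 0.0]
opening: 0.0518
gripper_force: 0.0
```

Run:
```python
from h import *
plan([.4946,-.0642,.036],yaw=-4.2)
```

```text
t 4.55 pos [ 0.4949 -0.0647  0.066 ] yaw 175.79 tilt [ 0.0007 -0.     -1.    ] open 0.0518 F [-0.1528  0.3657  0.0133] 0.0
twist -0.01
shift [0.0003 0.0005 0.03  ] to [ 0.4946 -0.0642  0.036 ]
```

Accurate once settled. Descend and grip.

Emit:
arm_command(steps=[100, 0, 0, 0.015, 0, 100, 0, 0, 0.015, 0, 100, 0, 0, 0, 0, 255, 0, 0, 0, 0, 255, 0, 0, 0, 0, 255, 0, 0, 0, 0, 255, 0, 0, 0, 0], squeeze=80)

```text
time_s: 5.42
eef_pos: [0.4946, -0.0645, 0.0355]
ee_rot: [0.037, 0.999, 0.0, 0.0]
contact_force: [0.7, 0.8, 0.0]
opening: 0.0002
gripper_force: 0.0
```

Run:
```python
from h import *
plan([.4946,-.0642,.036],yaw=-4.2)
```

```text
t 5.42 pos [ 0.4946 -0.0645  0.0355] yaw 175.81 tilt [ 0.0004  0.0001 -1.    ] open 0.0002 F [0.6526 0.8101 0.0214] 0.0
twist 0.01
shift [ 0.      0.0003 -0.0005] to [ 0.4946 -0.0642  0.036 ]
```

Run:
```python
from h import *
a=save('side','s2.png');b=save('top','t2.png')
o=np.zeros((600,800,3),np.uint8)
o[:450,:400]=cv2.resize(a[230:320,310:390],(400,450),interpolation=cv2.INTER_CUBIC)[:,:,::-1]
o[:450,400:]=cv2.resize(b[200:290,325:405],(400,450),interpolation=cv2.INTER_CUBIC)[:,:,::-1]
cv2.imwrite('pics/c2.png',o)
s=state();print(s['eef_pos'],proj('top',[s['eef_pos']]),proj('side',[s['eef_pos']]))
```

```text
[ 0.4945 -0.0644  0.0354] [[383.5185 247.4138]] [[356.1133 296.9021]]
```

View pics/c2.png

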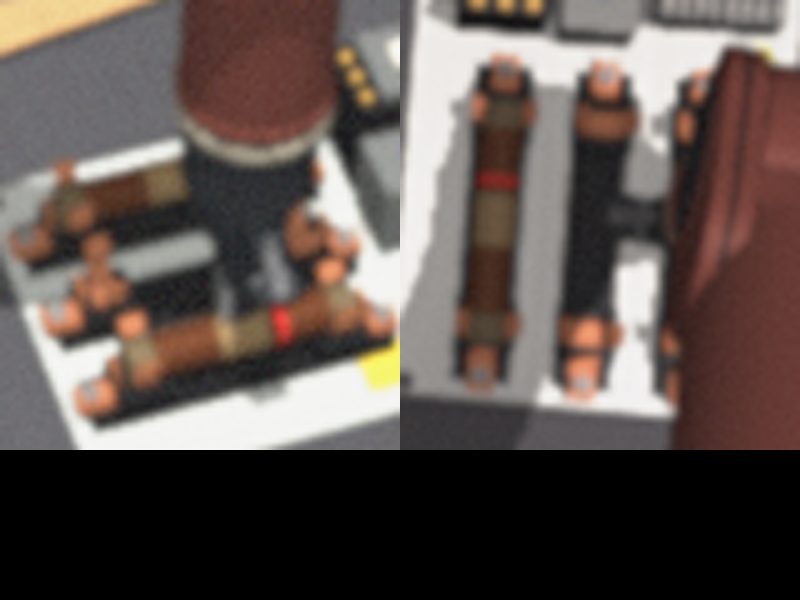

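Run:
```python
from h import *
def tri(a,b):
    o1,d1=ray('top',a);o2,d2=ray('side',b)
    A=np.stack([d1,-d2],1);x=np.linalg.lstsq(A,o2-o1,rcond=None)[0]
    p=o1+d1*x[0];q=o2+d2*x[1];return (p+q)/2,np.linalg.norm(p-q)
print('red1',tri((239,385.5),(293.3,365.7)))
print('red3',tri((170+265/4,315+118/4),(245+53/3,305+(545-405)/3)))
for y in(-.0595-.026,-.0595,-.0595+.026): print(proj('side',[[.4952,y,.085]]),proj('side',[[.4952,y,.104]]))
print(tri((200+215/5,325+(640-400)/5),(230+300/5,310+230/5)), at('top',(200+215/5,325+240/5),.05))
print(camera_model('side')['t'],camera_model('top')['t'])
s=state();print(s)
```

```text
red1 (array([ 0.5203, -0.0693,  0.0459]), np.float64(0.00388162134213575))
red3 (array([0.5269, 0.0497, 0.0475]), np.float64(0.006363750726873293))
[[360.201  292.2227]] [[360.5567 288.2352]]
[[356.4506 285.3937]] [[356.7724 281.3851]]
[[352.7641 278.6814]] [[353.0534 274.6531]]
(array([ 0.5078, -0.0347,  0.025 ]), np.float64(0.0003674659549172216)) [ 0.5057 -0.032   0.05  ]
[-0.3996  0.2744  1.7613] [0.0988 0.5129 1.4477]
{'time_s': 5.525, 'q': array([-0.52  ,  0.2155,  0.6229,  2.0427, -0.1565,  0.9286,  1.6839]), 'joint_velocities': array([0.    , 0.0012, 0.0007, 0.0015, 0.0001, 0.0009, 0.0007]), 'joint_torque': array([  0.0014, -40.5679,   5.071 , -32.9747,   0.0144,   0.0008,
        -0.0005]), 'eef_pos': array([ 0.4945, -0.0644,  0.0354]), 'ee_rot': array([0.0365, 0.9993, 0.    , 0.0001]), 'contact_force': array([ 0.6426,  1.3369, -0.8822]), 'torque': array([ 0.0277,  0.0497, -0.0046]), 'gripper_force': 0.0, 'opening': -0.00044984554048476495}
```

View pics/s2.png

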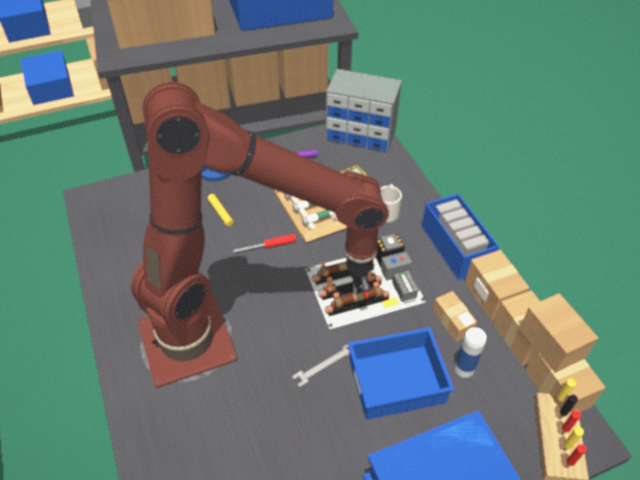

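Emit:
arm_command(steps=[255, 0, 0, -0.04, 0, 255, 0, 0, -0.04, 0, 255, 0, 0, -0.035, 0, 255, 0, 0, 0, 0, 255, 0, 0, 0, 0])

```text
time_s: 6.15
eef_pos: [0.4941, -0.0643, 0.1498]
ee_rot: [0.036, 0.999, 0.0, -0.0]
contact_force: [-0.6, 0.4, -0.3]
opening: -0.0
gripper_force: 0.0
```

Run:
```python
from h import *
print(proj('top',[[.167,.6281,.2053]]))
a=save('side','s3.png').copy();b=save('top','t3.png').copy()
s=state();e=np.array(s['eef_pos']);print(e,s['opening'])
pts={}
for nm,im in(('side',a),('top',b)):
    c=proj(nm,[e,e-[0,0,.011],e+[0,0,.046],[e[0],e[1],.056]]);print(nm,c);pts[nm]=c
def crop(im,r0,r1,c0,c1,P):
    k=5;o=cv2.resize(im[r0:r1,c0:c1],None,fx=k,fy=k,interpolation=cv2.INTER_CUBIC)[:,:,::-1].copy()
    for i,(u,v) in enumerate(P):cv2.circle(o,(int((u-c0)*k),int((v-r0)*k)),3,[(0,255,0),(255,0,255),(255,255,0),(0,0,255)][i],-1)
    return o
o=np.zeros((600,800,3),np.uint8)
o[:,:400]=crop(a,215,335,310,390,pts['side']);o[:,400:]=crop(b,190,310,325,405,pts['top'])
cv2.imwrite('pics/c3.png',o)
```

```text
[[114.6083 367.7919]]
[ 0.4937 -0.0644  0.1492] -0.00034779746895150394
side [[357.7881 273.0444]
 [357.5922 275.4635]
 [358.6276 262.6703]
 [356.1856 292.8316]]
top [[388.8352 244.8492]
 [388.2818 245.146 ]
 [391.2514 243.5533]
 [384.4149 247.2202]]
```

View pics/c3.png

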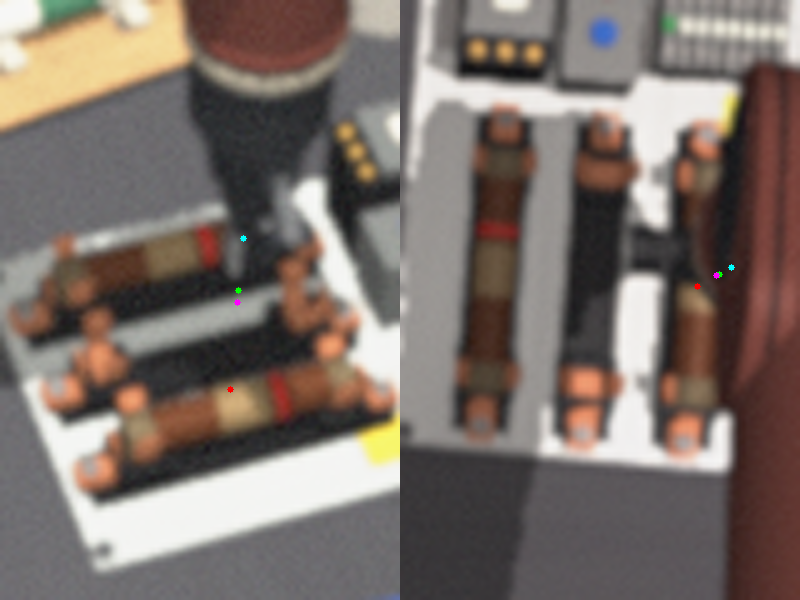

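Emit:
arm_command(steps=[0, 0, 0, 0, 0, 0, 0, 0, 0, 0, 0, 0, 0, 0, 0, 0, 0, 0, 0, 0, 0, 0, 0, 0, 0])

```text
time_s: 6.88
eef_pos: [0.4945, -0.0645, 0.1503]
ee_rot: [0.037, 0.999, -0.0, 0.0]
contact_force: [0.2, -0.5, -0.1]
opening: 0.0855
gripper_force: 0.0
```

Run:
```python
from h import *
a=cv2.imread('pics/s3.png');b=save('side','s4.png')[:,:,::-1]
s=state();print(s['eef_pos'],s['opening'])
f=lambda im:cv2.resize(im[225:295,335:381],None,fx=8.6,fy=8.5,interpolation=cv2.INTER_CUBIC)[:595,:395]
o=np.zeros((600,800,3),np.uint8);o[:595,:395]=f(a);o[:595,400:795]=f(b)
cv2.imwrite('pics/c4.png',o)
```

```text
[ 0.4945 -0.0645  0.1503] 0.08515852729454448
```

View pics/c4.png

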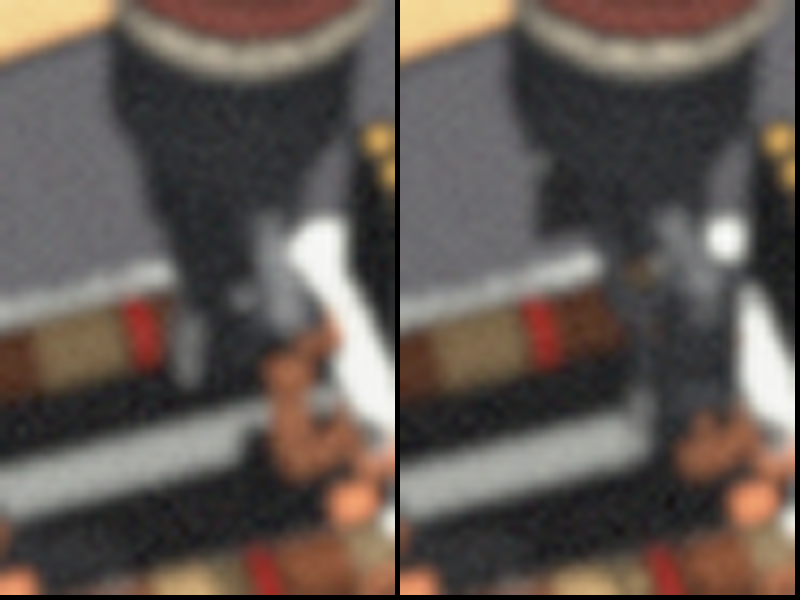

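Run:
```python
from h import *
a=cv2.imread('pics/top0.png');b=cv2.imread('pics/s2.png')
def f(im,r0,c0,k,P,n):
    o=cv2.resize(im[r0:r0+int(600/k),c0:c0+int(400/k)],(400,600),interpolation=cv2.INTER_CUBIC)
    o=(255*(o/255.)**.5).astype(np.uint8)
    for p in proj(n,P): cv2.circle(o,(int((p[0]-c0+.5)*k),int((p[1]-r0+.5)*k)),3,(0,255,0),-1)
    return o
e=np.array([.167,.6281,.2053]);ty=np.array([.257,.966,0])
o=np.hstack([f(a,335,75,8,[e,e+ty*.043+[0,0,.008],e-ty*.043+[0,0,.008]],'top'),f(b,255,335,8,[[.4946,-.0645,.0355],[.4946,-.0645,.0245],[.4946,-.0645,.0975]],'side')])
cv2.imwrite('pics/c5.png',o)
```

```text
(no output)
```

View pics/c5.png

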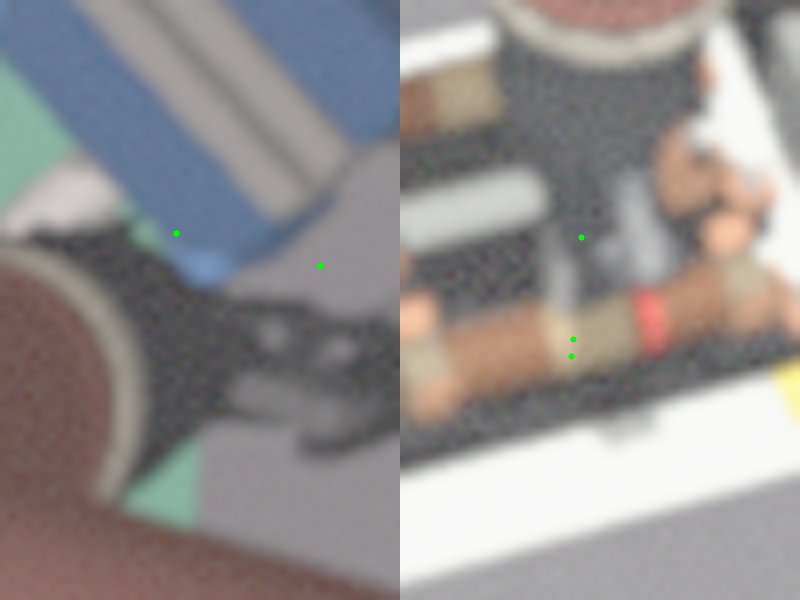

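Emit:
arm_command(steps=[255, 0, 0.05, 0, 0, 255, 0, 0.05, 0, 0, 255, 0, 0.05, 0, 0, 255, 0, 0.05, 0, 0, 255, 0, 0.05, 0, 0, 255, 0, 0, 0.035, 0, 255, 0, 0, 0.035, 0, 255, 0, 0, 0, 0, 255, 0, 0, 0, 0])

```text
time_s: 8.05
eef_pos: [0.5134, 0.1849, 0.0816]
ee_rot: [0.037, 0.999, 0.0, 0.001]
contact_force: [-0.1, 0.1, 1.5]
opening: -0.0001
gripper_force: 0.0
```

Run:
```python
from h import *
a=save('side','s5.png')[:,:,::-1];b=save('top','t5.png')[:,:,::-1]
s=state();e=np.array(s['eef_pos']);print(e,s['opening'],s['q'])
def f(im,n):
    P=proj(n,[e,e-[0,0,.011],e+[0,0,.062]]);k=6;c0=int(P[0,0]-33);r0=int(P[0,1]-50)
    o=cv2.resize(im[r0:r0+100,c0:c0+66],(396,600),interpolation=cv2.INTER_CUBIC)
    o=(255*(o/255.)**.5).astype(np.uint8);print(n,c0,r0,P)
    for p in P: cv2.circle(o,(int((p[0]-c0+.5)*k),int((p[1]-r0+.5)*k)),3,(0,255,0),-1)
    return o
cv2.imwrite('pics/c6.png',np.hstack([f(a,'side'),f(b,'top')]))
```

```text
[0.5138 0.1852 0.082 ] 3.4752875633991505e-05 [-0.81    0.2321  0.436   1.8878 -0.1131  1.0431  1.17  ]
side 296 175 [[329.6203 225.4719]
 [329.5659 227.8405]
 [329.9357 211.7324]]
top 264 187 [[297.6334 237.703 ]
 [297.8124 238.0409]
 [296.5702 235.6955]]
```

View pics/c6.png

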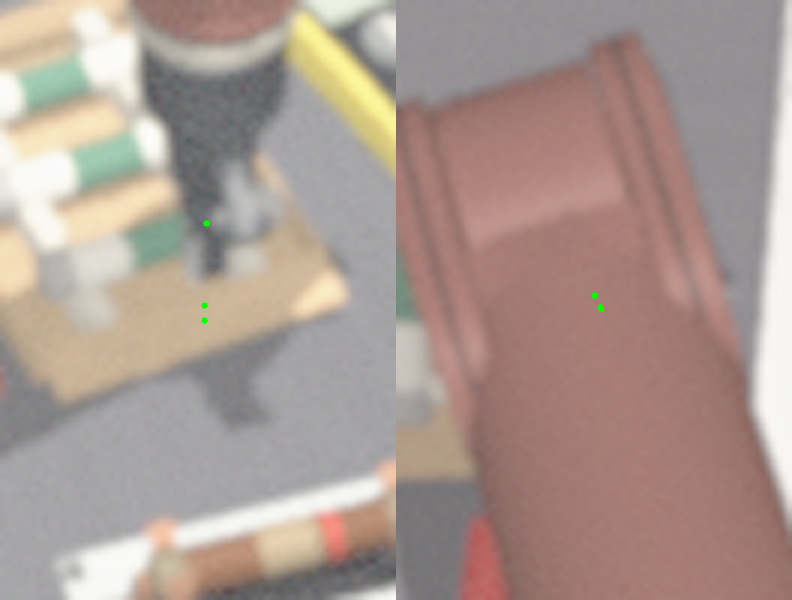

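Emit:
arm_command(steps=[255, 0, -0.03, 0, 0, 255, 0, 0, 0.02, 0, 255, 0, 0, 0.02, 0, 255, 0, 0, 0.015, 0, 255, 0, 0, 0, 0, 255, 0, 0, 0, 0])

```text
time_s: 8.9
eef_pos: [0.5111, 0.1551, 0.0261]
ee_rot: [0.037, 0.999, 0.0, 0.0]
contact_force: [-0.6, 0.3, 0.2]
opening: -0.0005
gripper_force: 0.0
```

Run:
```python
from h import *
a=save('side','s6.png')[:,:,::-1]
s=state();e=np.array(s['eef_pos']);print(e,s['opening'],s['contact_force'])
n='side';P=proj(n,[e,e-[0,0,.011],e+[0,0,.062],[e[0],e[1],0]]);k=6;c0=int(P[0,0]-33);r0=int(P[0,1]-50)
def f(im,dots):
    o=cv2.resize(im[r0:r0+100,c0:c0+66],(396,600),interpolation=cv2.INTER_CUBIC)
    o=(255*(o/255.)**.5).astype(np.uint8)
    if dots:
      for p in P: cv2.circle(o,(int((p[0]-c0+.5)*k),int((p[1]-r0+.5)*k)),3,(0,255,0),-1)
    return o
print(c0,r0,P)
cv2.imwrite('pics/c7.png',np.hstack([f(a,0),f(a,1)]))
```

```text
[0.5112 0.1552 0.0262] -0.00019500325663708896 [ 0.603  -0.0016  0.4841]
299 194 [[332.2352 244.1885]
 [332.1704 246.4494]
 [332.6109 231.0772]
 [332.0818 249.5415]]
```

View pics/c7.png

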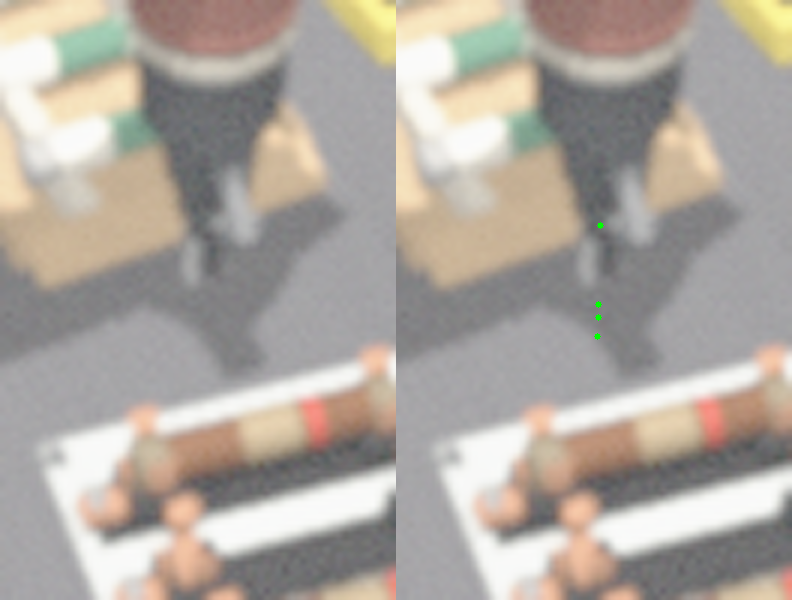

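Emit:
arm_command(steps=[255, 0, 0, 0.006, 0, 255, 0, 0, 0.006, 0, 255, 0, 0, 0.004, 0, 255, 0, 0, 0, 0])

```text
time_s: 9.45
eef_pos: [0.5102, 0.1547, 0.0089]
ee_rot: [0.037, 0.999, -0.0, -0.0]
contact_force: [-0.3, -0.1, -0.2]
opening: 0.0003
gripper_force: 0.0
```

Emit:
arm_command(steps=[255, 0, 0, 0.002, 0, 255, 0, 0, 0, 0, 255, 0, 0, 0, 0])

```text
time_s: 9.82
eef_pos: [0.5106, 0.1549, 0.0074]
ee_rot: [0.037, 0.999, 0.0, 0.0]
contact_force: [0.1, 0.5, -0.0]
opening: -0.0002
gripper_force: 0.0
```

Emit:
arm_command(steps=[255, 0, 0, 0.004, 0, 255, 0, 0, 0.004, 0, 255, 0, 0, 0, 0, 255, 0, 0, 0, 0])

```text
time_s: 10.32
eef_pos: [0.5105, 0.1549, -0.0007]
ee_rot: [0.037, 0.999, -0.0, -0.0]
contact_force: [0.1, -0.2, -1.4]
opening: 0.0001
gripper_force: 0.0
```

Emit:
arm_command(steps=[255, 0, 0, 0.003, 0, 255, 0, 0, 0, 0, 255, 0, 0, 0, 0])

```text
time_s: 10.7
eef_pos: [0.5105, 0.1549, -0.0037]
ee_rot: [0.037, 0.999, -0.0, -0.0]
contact_force: [-0.3, 0.2, 0.6]
opening: -0.0001
gripper_force: 0.0
```

Emit:
arm_command(steps=[255, 0, 0, 0.003, 0, 255, 0, 0, 0, 0, 255, 0, 0, 0, 0])

```text
time_s: 11.08
eef_pos: [0.5104, 0.1549, -0.0067]
ee_rot: [0.037, 0.999, -0.0, -0.0]
contact_force: [0.2, -0.3, 0.2]
opening: -0.0
gripper_force: 0.0
```

Emit:
arm_command(steps=[255, 0, 0, 0.003, 0, 255, 0, 0, 0, 0, 255, 0, 0, 0, 0])

```text
time_s: 11.45
eef_pos: [0.5105, 0.1549, -0.0097]
ee_rot: [0.037, 0.999, -0.0, -0.0]
contact_force: [-0.1, -0.7, -0.8]
opening: 0.0002
gripper_force: 0.0
```

Emit:
arm_command(steps=[255, 0, 0, 0.003, 0, 255, 0, 0, 0, 0, 255, 0, 0, 0, 0])

```text
time_s: 11.82
eef_pos: [0.5105, 0.1549, -0.0127]
ee_rot: [0.037, 0.999, -0.0, -0.0]
contact_force: [0.4, 0.2, 0.3]
opening: -0.0002
gripper_force: 0.0
```

Emit:
arm_command(steps=[255, 0, 0, 0.003, 0, 255, 0, 0, 0, 0, 255, 0, 0, 0, 0])

```text
time_s: 12.2
eef_pos: [0.5105, 0.1549, -0.0157]
ee_rot: [0.037, 0.999, -0.0, -0.0]
contact_force: [-0.2, 0.1, 0.8]
opening: -0.0001
gripper_force: 0.0
```

Emit:
arm_command(steps=[255, 0, 0, 0.003, 0, 255, 0, 0, 0, 0, 255, 0, 0, 0, 0])

```text
time_s: 12.58
eef_pos: [0.5105, 0.1549, -0.0187]
ee_rot: [0.037, 0.999, -0.0, -0.0]
contact_force: [-0.3, -0.1, 0.7]
opening: 0.0001
gripper_force: 0.0
```

Emit:
arm_command(steps=[255, 0, 0, 0.003, 0, 255, 0, 0, 0, 0, 255, 0, 0, 0, 0])

```text
time_s: 12.95
eef_pos: [0.5105, 0.1549, -0.0217]
ee_rot: [0.037, 0.999, -0.0, -0.0]
contact_force: [-0.0, 0.2, 0.1]
opening: -0.0
gripper_force: 0.0
```

Emit:
arm_command(steps=[255, 0, 0, 0.003, 0, 255, 0, 0, 0, 0, 255, 0, 0, 0, 0])

```text
time_s: 13.32
eef_pos: [0.5105, 0.1549, -0.0247]
ee_rot: [0.037, 0.999, -0.0, -0.0]
contact_force: [1.0, -0.7, 0.1]
opening: -0.0
gripper_force: 0.0
```

Emit:
arm_command(steps=[255, 0, 0, 0.003, 0, 255, 0, 0, 0, 0, 255, 0, 0, 0, 0])

```text
time_s: 13.7
eef_pos: [0.5108, 0.155, -0.026]
ee_rot: [0.037, 0.999, 0.001, -0.0]
contact_force: [-8.5, -3.3, 25.3]
opening: -0.0004
gripper_force: 12.5
```

Run:
```python
from h import *
a=save('side','s7.png')[:,:,::-1]
s=state();e=np.array(s['eef_pos']);print(e,s['contact_force'])
n='side';P=proj(n,[[e[0],e[1],0]]);k=10;c0=int(P[0,0]-40);r0=int(P[0,1]-40)
o=cv2.resize(a[r0:r0+60,c0:c0+80],(800,600),interpolation=cv2.INTER_CUBIC)
o=(255*(o/255.)**.5).astype(np.uint8)
for p in P: cv2.circle(o,(int((p[0]-c0+.5)*k),int((p[1]-r0+.5)*k)),3,(0,255,0),-1)
print(c0,r0,P)
cv2.imwrite('pics/c8.png',o)
```

```text
[ 0.5108  0.1551 -0.0259] [-9.3878 -1.2345 25.5133]
291 209 [[331.9997 249.5885]]
```

View pics/c8.png

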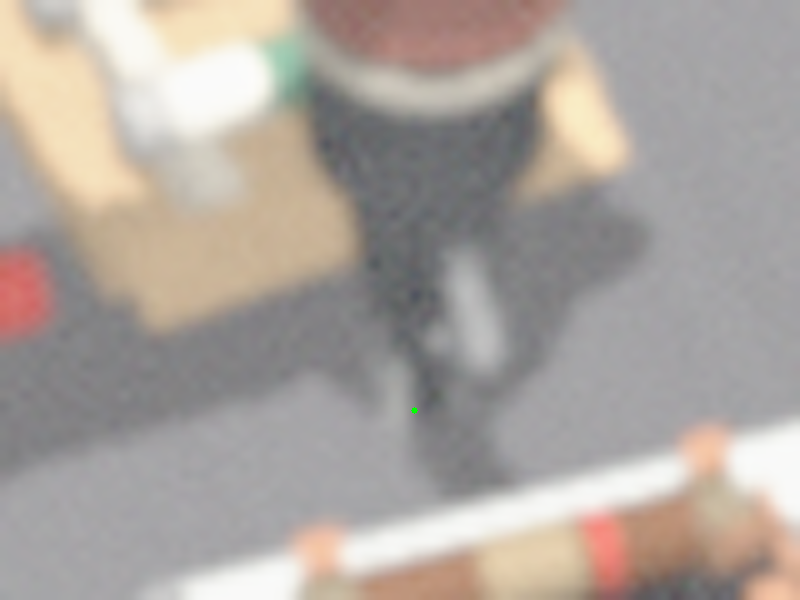

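Run:
```python
from h import *
plan([.511,.155,.08],[.4946,-.0642,.08],[.4946,-.0642,.03],[.4946,-.0642,.001],yaw=-4.2)
```

```text
t 13.75 pos [ 0.5108  0.1551 -0.0259] yaw 175.8 tilt [ 0.0001  0.0011 -1.    ] open 0.0001 F [-9.3878 -1.2345 25.5133] 12.498819610336795
twist -0.0
shift [-0.0002  0.     -0.1059] to [0.511 0.155 0.08 ]
shift [ 0.0003 -0.2198 -0.0002] to [ 0.4946 -0.0642  0.08  ]
shift [-0.     -0.0001  0.05  ] to [ 0.4946 -0.0642  0.03  ]
shift [-0.    -0.     0.029] to [ 0.4946 -0.0642  0.001 ]
```

Emit:
arm_command(steps=[255, 0, 0, -0.05, 0, 255, 0, 0, -0.058, 0, 100, 0, -0.044, 0, 0, 100, 0, -0.044, 0, 0, 100, 0, -0.044, 0, 0, 100, 0, -0.044, 0, 0, 100, 0, -0.044, 0, 0, 100, 0, 0, 0.025, 0, 100, 0, 0, 0.025, 0, 100, 0, 0, 0, 0, 100, 0, 0, 0, 0])

```text
time_s: 15.12
eef_pos: [0.4949, -0.0645, 0.0311]
ee_rot: [0.036, 0.999, -0.0, 0.0]
contact_force: [0.7, -0.1, -0.1]
opening: 0.0519
gripper_force: 0.0
```

Emit:
arm_command(steps=[100, 0, 0, 0.01, 0, 100, 0, 0, 0.01, 0, 100, 0, 0, 0.01, 0, 100, 0, 0, 0, 0, 100, 0, 0, 0, 0])

```text
time_s: 15.75
eef_pos: [0.4945, -0.0646, 0.0003]
ee_rot: [0.037, 0.999, -0.0, -0.0]
contact_force: [0.2, 0.7, 0.3]
opening: 0.0517
gripper_force: 0.0
```

Emit:
arm_command(steps=[255, 0, 0, 0, 0, 255, 0, 0, 0, 0, 255, 0, 0, 0, 0, 255, 0, 0, 0, 0], squeeze=80)

```text
time_s: 16.25
eef_pos: [0.4949, -0.0655, 0.001]
ee_rot: [0.037, 0.999, -0.0, 0.001]
contact_force: [-1.5, -2.7, 5.0]
opening: 0.023
gripper_force: 78.1
```

Emit:
arm_command(steps=[100, 0, 0, 0, 0, 100, 0, 0, 0, 0, 100, 0, -0.001, 0.004, 0, 100, 0, 0, 0, 0, 255, 0, 0, 0, 0, 255, 0, 0, 0, 0, 255, 0, 0, 0, 0, 255, 0, 0, 0, 0], squeeze=100)

```text
time_s: 17.25
eef_pos: [0.4945, -0.0655, -0.0034]
ee_rot: [0.036, 0.999, 0.0, 0.0]
contact_force: [-2.2, 0.4, 6.3]
opening: 0.0232
gripper_force: 97.7
```

Emit:
arm_command(steps=[255, 0, 0, -0.005, 0, 255, 0, 0, -0.005, 0, 255, 0, 0, -0.01, 0, 255, 0, 0, -0.02, 0, 255, 0, 0, -0.03, 0, 255, 0, 0, -0.03, 0, 255, 0, 0, 0, 0, 255, 0, 0, 0, 0])

```text
time_s: 18.25
eef_pos: [0.4941, -0.065, 0.0959]
ee_rot: [0.036, 0.999, 0.0, -0.0]
contact_force: [-0.4, -0.3, -2.3]
opening: 0.023
gripper_force: 99.7
```

Run:
```python
from h import *
get_image('side');get_image('top')
for c in('side','top'):
    for d in tip_of(c,'old1_c'): print(c,round(d['conf'],2),d['position'],at(c,d['position'],.139),at(c,d['position'],.043))
    for d in tip_of(c,'bin_mouth'): print(c,round(d['conf'],2),at(c,d['position'],.085))
plan([.49,-.335,.10],yaw=-9)
print(proj('side',[[.4946,-.064,.139]]),proj('top',[[.4946,-.064,.139]]))
```

```text
side 0.76 [ 0.4851 -0.342   0.085 ]
top 0.76 [ 0.4857 -0.3444  0.085 ]
t 18.55 pos [ 0.494  -0.0656  0.0957] yaw 175.8 tilt [-0.0012 -0.0004 -1.    ] open 0.0232 F [-0.2164 -0.5094 -1.4902] 99.72987055778503
twist 4.8
shift [-0.0382 -0.2667 -0.0042] to [ 0.49  -0.335  0.1  ]
[[357.8444 275.0742]] [[388.1619 244.7807]]
```

Emit:
arm_command(steps=[255, 0, 0, -0.01, 4.8, 255, -0.006, -0.05, 0, 0, 255, -0.006, -0.05, 0, 0, 255, -0.006, -0.05, 0, 0, 255, -0.006, -0.05, 0, 0, 255, -0.006, -0.05, 0, 0, 255, -0.006, -0.05, 0, 0, 255, 0, 0, 0, 0, 255, 0, 0, 0.04, 0, 255, 0, 0, 0.045, 0, 255, 0, 0, 0, 0, 100, 0, 0, 0, 0, 100, 0, 0, 0, 0, 100, 0, 0, 0, 0])

```text
time_s: 20.3
eef_pos: [0.484, -0.3679, 0.0228]
ee_rot: [0.078, 0.997, -0.0, 0.001]
contact_force: [0.6, -0.1, -0.5]
opening: 0.052
gripper_force: 0.0
```

Run:
```python
from h import *
plan([.482,-.368,.12],[.5034,.054,.12],[.5034,.054,-.003],yaw=-4.2)
```

```text
t 20.3 pos [ 0.484  -0.3679  0.0228] yaw 171.02 tilt [ 0.0022 -0.0009 -1.    ] open 0.052 F [ 0.6338 -0.0913 -0.5403] 0.0
twist -4.78
shift [ 0.0018 -0.0003 -0.0972] to [ 0.482 -0.368  0.12 ]
shift [ 0.0096  0.4224 -0.0003] to [0.5034 0.054  0.12  ]
shift [0.0003 0.0001 0.123 ] to [ 0.5034  0.054  -0.003 ]
```

Emit:
arm_command(steps=[100, 0, 0, -0.05, 0, 100, 0, 0, -0.047, 0, 100, 0.001, 0.053, 0, -4.8, 100, 0.001, 0.053, 0, 0, 100, 0.001, 0.053, 0, 0, 100, 0.002, 0.053, 0, 0, 100, 0.002, 0.053, 0, 0, 100, 0.002, 0.053, 0, 0, 100, 0.002, 0.052, 0, 0, 100, 0.002, 0.052, 0, 0, 100, 0, 0, 0.05, 0, 100, 0, 0, 0.03, 0, 100, 0, 0, 0, 0, 100, 0, 0, 0, 0])

```text
time_s: 22.05
eef_pos: [0.5064, 0.0538, 0.0399]
ee_rot: [0.037, 0.999, 0.0, 0.001]
contact_force: [0.2, -0.1, 0.1]
opening: 0.052
gripper_force: 0.0
```

Run:
```python
from h import *
get_image('top');get_image('side')
for c in('side','top'):
    for d in tip_of(c,'old1_c'): print(c,round(d['conf'],2),at(c,d['position'],.043))
plan([.5034,.054,.03],[.5034,.054,-.003],yaw=-4.2)
```

```text
side 0.9 [ 0.4665 -0.3755  0.043 ]
top 0.91 [ 0.4848 -0.3637  0.043 ]
top 0.64 [0.7027 0.3539 0.043 ]
t 22.25 pos [0.5063 0.0542 0.0396] yaw 175.8 tilt [ 0.0021  0.001  -1.    ] open 0.0518 F [ 0.3691 -0.5163 -0.0958] 0.0
twist 0.0
shift [ 0.0029 -0.0004  0.0096] to [0.5034 0.054  0.03  ]
shift [ 0.0001 -0.      0.033 ] to [ 0.5034  0.054  -0.003 ]
```

Old fuse 1 is in the bin. Now grip old fuse 3.

Emit:
arm_command(steps=[100, 0.003, 0, 0.013, 0, 100, 0, 0, 0.015, 0, 100, 0, 0, 0.015, 0, 100, 0, 0, 0, 0, 100, 0, 0, 0, 0, 255, 0, 0, 0, 0, 255, 0, 0, 0, 0, 255, 0, 0, 0, 0, 255, 0, 0, 0, 0], squeeze=100)

```text
time_s: 23.38
eef_pos: [0.5028, 0.0543, -0.0039]
ee_rot: [0.036, 0.999, 0.0, 0.0]
contact_force: [-1.7, -1.5, 5.7]
opening: 0.0232
gripper_force: 97.6
```

Emit:
arm_command(steps=[255, 0, 0, -0.005, 0, 255, 0, 0, -0.005, 0, 255, 0, 0, -0.01, 0, 255, 0, 0, -0.02, 0, 255, 0, 0, -0.03, 0, 255, 0, 0, -0.04, 0, 255, 0, 0, 0, 0, 255, 0, 0, 0, 0])

```text
time_s: 24.38
eef_pos: [0.5026, 0.0549, 0.1057]
ee_rot: [0.036, 0.999, 0.001, 0.0]
contact_force: [-0.6, 0.6, -1.8]
opening: 0.0228
gripper_force: 99.7
```

Run:
```python
from h import *
get_image('side');get_image('top')
for c in('side','top'):
    for d in tip_of(c,'bin_mouth'): print(c,round(d['conf'],2),at(c,d['position'],.085))
    for d in masks_of(c,'bin_mouth'): print(c,round(d['conf'],2),d['box'])
plan([.492,-.305,.11],[.492,-.305,.022],yaw=-9)
```

```text
side 0.8 [ 0.4878 -0.3364  0.085 ]
side 0.84 [344.7, 329.7, 452.5, 417.3]
side 0.52 [452.9, 326.9, 484.8, 377.2]
top 0.66 [ 0.4912 -0.34    0.085 ]
top 0.79 [441.2, 205.7, 526.0, 297.4]
t 24.68 pos [0.5019 0.0541 0.1047] yaw 175.81 tilt [-0.0011 -0.0006 -1.    ] open 0.023 F [ 1.0159 -0.1657 -1.4184] 99.74241614341736
twist 4.81
shift [-0.0463 -0.3562 -0.0051] to [ 0.492 -0.305  0.11 ]
shift [-0.0001  0.0001  0.088 ] to [ 0.492 -0.305  0.022]
```

Emit:
arm_command(steps=[255, 0, 0, -0.005, 4.8, 255, -0.006, -0.051, 0, 0, 255, -0.006, -0.051, 0, 0, 255, -0.006, -0.051, 0, 0, 255, -0.007, -0.051, 0, 0, 255, -0.007, -0.051, 0, 0, 255, -0.007, -0.051, 0, 0, 255, -0.007, -0.05, 0, 0, 255, 0, 0, 0, 0, 255, 0, 0, 0.04, 0, 255, 0, 0, 0.045, 0, 255, 0, 0, 0, 0, 100, 0, 0, 0, 0, 100, 0, 0, 0, 0, 100, 0, 0, 0, 0, 100, 0, 0, -0.05, 0, 100, 0, 0, -0.05, 0])

```text
time_s: 26.8
eef_pos: [0.492, -0.3046, 0.127]
ee_rot: [0.078, 0.997, -0.0, -0.0]
contact_force: [1.1, 0.1, -0.5]
opening: 0.0519
gripper_force: 0.0
```

Run:
```python
from h import *
im=save('top','t9.png');get_image('side')
for c in('side','top'):
    for n,z in(('old1_c',.02),('bin_mouth',.085),('new1_c',.0245)):
      for d in tip_of(c,n): print(c,n,round(d['conf'],2),at(c,d['position'],z)[:2])
for d in masks_of('top','new1_c')[:6]:
      ys,xs=np.nonzero(d['pixels']);r=cv2.minAreaRect(np.stack([xs,ys],1).astype(np.float32))
      B=cv2.boxPoints(r);P=np.array([at('top',(v,u),.0245)[:2] for u,v in B]);e=P-np.roll(P,1,0);print(round(d['conf'],2),P.mean(0),np.linalg.norm(e,axis=1)[:2],np.degrees(np.arctan2(e[:2,1],e[:2,0])))
# white/green pixel segmentation of tray area: green labels
h=cv2.cvtColor(im,cv2.COLOR_RGB2HSV);m=((h[...,0]>60)&(h[...,0]<95)&(h[...,1]>80)).astype(np.uint8);m[:190]=0;m[280:]=0;m[:,:190]=0;m[:,300:]=0
n,l,st,ce=cv2.connectedComponentsWithStats(m)
for i in range(1,n):
    if st[i,4]>40: print('green',st[i],ce[i],at('top',ce[i][::-1],.034)[:2])
plan([.5,-.3,.12])
```

```text
side old1_c 0.72 [ 0.4938 -0.0151]
side old1_c 0.57 [ 0.4787 -0.3678]
side bin_mouth 0.6 [ 0.4909 -0.3339]
side new1_c 0.69 [0.5703 0.5951]
side new1_c 0.61 [0.2209 0.431 ]
top old1_c 0.6 [ 0.4835 -0.3652]
top bin_mouth 0.62 [ 0.4905 -0.3335]
top new1_c 0.76 [0.23   0.4273]
top new1_c 0.72 [0.5213 0.3513]
top new1_c 0.57 [0.5621 0.5907]
0.89 [0.5616 0.5989] [0.0269 0.1419] [ 77.4375 -10.7889]
0.63 [0.2285 0.4399] [0.0257 0.145 ] [ 11.2665 -80.5908]
0.56 [0.5221 0.353 ] [0.1453 0.0306] [  3.4937 -87.1802]
green [262 228   5  11  55] [264. 233.] [0.5298 0.2863]
green [216 231   5  12  60] [218.  236.5] [0.5167 0.4201]
green [239 230   5  11  55] [241. 235.] [0.5225 0.3533]
t 27.25 pos [ 0.4916 -0.3043  0.1243] yaw 171.01 tilt [-0.0018  0.0005 -1.    ] open 0.0519 F [-0.1571 -0.3156  0.5218] 0.0
twist 0
shift [-0.0077  0.0055  0.0043] to [ 0.5  -0.3   0.12]
```

Run:
```python
from h import *
plan([.5275,.2857,.11],[.5275,.2857,.03],yaw=3.5)
```

```text
t 27.25 pos [ 0.4916 -0.3043  0.1243] yaw 171.01 tilt [-0.0018  0.0005 -1.    ] open 0.0519 F [-0.1571 -0.3156  0.5218] 0.0
twist -12.49
shift [-0.0719  0.5867  0.0145] to [0.5275 0.2857 0.11  ]
shift [-0.0001 -0.      0.08  ] to [0.5275 0.2857 0.03  ]
```

Emit:
arm_command(steps=[100, 0, 0, 0, -6.2, 100, 0, 0, 0, -6.3, 100, -0.006, 0.049, 0, 0, 100, -0.006, 0.049, 0, 0, 100, -0.006, 0.049, 0, 0, 100, -0.006, 0.049, 0, 0, 100, -0.006, 0.049, 0, 0, 100, -0.006, 0.049, 0, 0, 100, -0.006, 0.049, 0, 0, 100, -0.006, 0.049, 0, 0, 100, -0.006, 0.049, 0, 0, 100, -0.006, 0.049, 0, 0, 100, -0.006, 0.049, 0, 0, 100, -0.006, 0.048, 0, 0, 100, 0, 0, 0.05, 0, 100, 0, 0, 0.04, 0, 100, 0, 0, 0, 0, 100, 0, 0, 0, 0])

```text
time_s: 29.5
eef_pos: [0.5288, 0.2857, 0.0365]
ee_rot: [-0.03, 1.0, 0.0, 0.0]
contact_force: [0.7, -0.2, 0.7]
opening: 0.0516
gripper_force: 0.0
```

Run:
```python
from h import *
save('side','s10.png')
for d in tip_of('side','new1_c'): print(round(d['conf'],2),at('side',d['position'],.0245)[:2])
plan([.5275,.2857,.03],[.5275,.2857,-.016],yaw=3.5)
```

```text
0.77 [0.5647 0.5915]
0.69 [0.2182 0.4345]
0.6 [0.5157 0.3666]
t 29.6 pos [0.5293 0.2862 0.0373] yaw -176.51 tilt [ 0.0023  0.0017 -1.    ] open 0.0517 F [-0.3124  0.3944  1.8346] 0.0
twist -0.01
shift [ 0.0019 -0.0004  0.0073] to [0.5275 0.2857 0.03  ]
shift [ 0.0001 -0.0001  0.046 ] to [ 0.5275  0.2857 -0.016 ]
```

Emit:
arm_command(steps=[100, 0.002, 0, 0.013, 0, 100, 0, 0, 0.02, 0, 100, 0, 0, 0.02, 0, 100, 0, 0, 0, 0, 100, 0, 0, 0, 0, 255, 0, 0, 0, 0, 255, 0, 0, 0, 0, 255, 0, 0, 0, 0, 255, 0, 0, 0, 0], squeeze=100)

```text
time_s: 30.72
eef_pos: [0.5268, 0.286, -0.0167]
ee_rot: [-0.031, 1.0, 0.001, 0.001]
contact_force: [-1.1, -1.2, 6.4]
opening: 0.0227
gripper_force: 97.8
```

Emit:
arm_command(steps=[255, 0, 0, -0.01, 0, 255, 0, 0, -0.04, 0, 255, 0, 0, -0.05, 0, 255, 0, 0, -0.02, 0, 255, 0, 0, 0, 0, 255, 0, 0, 0, 0])

```text
time_s: 31.48
eef_pos: [0.5253, 0.2852, 0.1012]
ee_rot: [-0.031, 1.0, -0.0, -0.001]
contact_force: [-0.6, -0.3, -1.1]
opening: 0.0229
gripper_force: 98.2
```

Run:
```python
from h import *
plan([.4946,-.0652,.105],[.4946,-.0652,.05],yaw=-4.2)
```

```text
t 31.48 pos [0.5253 0.2852 0.1012] yaw -176.48 tilt [-0.0014 -0.0009 -1.    ] open 0.0229 F [-0.5723 -0.3255 -1.1008] 98.1907331943512
twist 7.72
shift [ 0.005  -0.3517 -0.0034] to [ 0.4946 -0.0652  0.105 ]
shift [-0.0001  0.0001  0.055 ] to [ 0.4946 -0.0652  0.05  ]
```

Emit:
arm_command(steps=[255, 0, 0, 0, 7.7, 255, 0.001, -0.05, 0, 0, 255, 0.001, -0.05, 0, 0, 255, 0.001, -0.05, 0, 0, 255, 0.001, -0.05, 0, 0, 255, 0.001, -0.05, 0, 0, 255, 0, -0.05, 0, 0, 255, 0, -0.052, 0, 0, 255, 0, 0, 0.03, 0, 255, 0, 0, 0.03, 0, 255, 0, 0, 0, 0, 255, 0, 0, 0, 0, 255, 0, 0, 0, 0])

```text
time_s: 33.1
eef_pos: [0.4961, -0.065, 0.0433]
ee_rot: [0.036, 0.999, 0.0, 0.001]
contact_force: [0.2, -1.2, -1.8]
opening: 0.0226
gripper_force: 98.3
```

Run:
```python
from h import *
im=save('side','s11.png')
for d in masks_of('side','new1_c'): print(round(d['conf'],2),d['box'],[at('side',(np.nonzero(d['pixels'])[0].mean(),np.nonzero(d['pixels'])[1].mean()),z)[:2] for z in(.0245,.085)])
plan([.4946,-.0652,.03],[.4946,-.0652,.002],yaw=-4.2)
```

```text
0.73 [288.6, 202.0, 312.0, 209.2] [array([0.4817, 0.3505]), array([0.4619, 0.2954])]
0.7 [208.4, 193.6, 232.5, 228.1] [array([0.2245, 0.4308]), array([0.2151, 0.3725])]
0.53 [302.8, 147.5, 318.7, 158.0] [array([0.6018, 0.5834]), array([0.5771, 0.519 ])]
t 33.2 pos [ 0.496  -0.065   0.0432] yaw 175.83 tilt [ 0.0014  0.0003 -1.    ] open 0.0228 F [-0.0918 -0.3996 -0.9422] 98.3404290676117
twist 0.03
shift [ 0.0014 -0.0003  0.0132] to [ 0.4946 -0.0652  0.03  ]
shift [ 0.    -0.     0.028] to [ 0.4946 -0.0652  0.002 ]
```

Run:
```python
from h import *
a=cv2.imread('pics/s11.png')
c=np.array([.496,-.065,.084]);u=np.array([np.cos(np.radians(4.2)),-np.sin(np.radians(4.2)),0])
P=proj('side',[c-u*.0705,c,c+u*.0705]+[np.array([.4946,-.0652,.05])+s*u*.062 for s in(-1,1)]);k=10;c0,r0=322,262
o=cv2.resize(a[r0:r0+60,c0:c0+80],(800,600),interpolation=cv2.INTER_CUBIC);o=(255*(o/255.)**.6).astype(np.uint8)
for p in P: cv2.circle(o,(int((p[0]-c0+.5)*k),int((p[1]-r0+.5)*k)),3,(0,255,0),-1)
print(P);cv2.imwrite('pics/c9.png',o)
```

```text
[[334.1123 293.044 ]
 [357.4765 286.9534]
 [380.4461 280.9622]
 [336.242  299.4801]
 [376.4328 288.8989]]
```

View pics/c9.png

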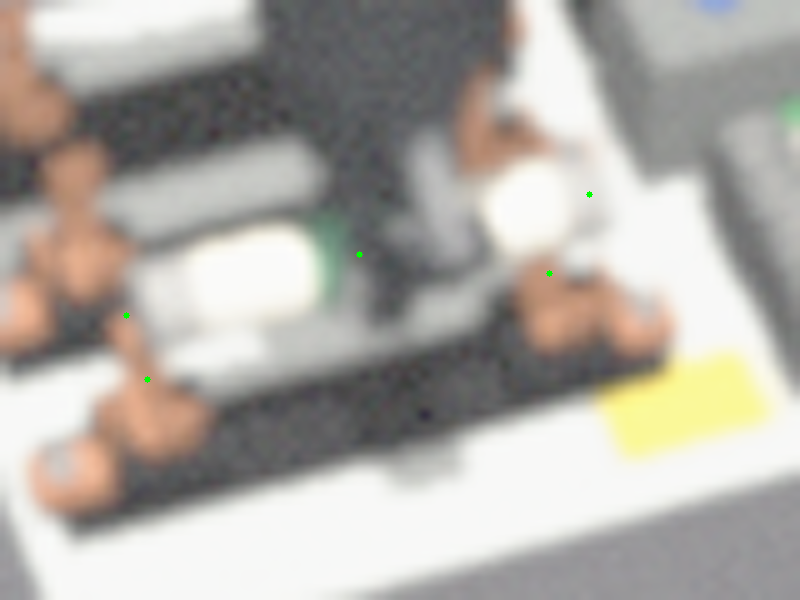

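Emit:
arm_command(steps=[255, 0.005, 0, 0.01, 0, 255, 0, 0, 0.008, 0, 255, 0, 0, 0, 0, 255, 0, 0, 0, 0], squeeze=110)

```text
time_s: 33.7
eef_pos: [0.4905, -0.0649, 0.0243]
ee_rot: [0.037, 0.999, -0.0, -0.0]
contact_force: [0.3, 0.4, -1.3]
opening: 0.0228
gripper_force: 108.8
```

Emit:
arm_command(steps=[255, 0, 0, 0.003, 0, 255, 0, 0, 0.003, 0, 255, 0, 0, 0.002, 0, 255, 0, 0, 0, 0])

```text
time_s: 34.2
eef_pos: [0.4914, -0.0663, 0.0168]
ee_rot: [0.037, 0.999, -0.001, 0.001]
contact_force: [-0.6, -5.9, 2.9]
opening: 0.0224
gripper_force: 110.2
```

Emit:
arm_command(steps=[255, 0, 0, 0.002, 0, 255, 0, 0, 0.002, 0, 255, 0, 0, 0, 0])

```text
time_s: 34.58
eef_pos: [0.4919, -0.0664, 0.0129]
ee_rot: [0.037, 0.999, -0.001, 0.002]
contact_force: [2.3, -6.3, 1.2]
opening: 0.0224
gripper_force: 110.0
```

Emit:
arm_command(steps=[255, 0, 0, 0.002, 0, 255, 0, 0, 0.002, 0, 255, 0, 0, 0, 0])

```text
time_s: 34.95
eef_pos: [0.4906, -0.0663, 0.0081]
ee_rot: [0.037, 0.999, -0.001, 0.0]
contact_force: [2.7, -5.6, -5.5]
opening: 0.0228
gripper_force: 109.3
```

Emit:
arm_command(steps=[255, 0, -0.001, 0.002, 0, 255, 0, 0, 0.002, 0, 255, 0, 0, 0, 0])

```text
time_s: 35.33
eef_pos: [0.49, -0.066, 0.004]
ee_rot: [0.037, 0.999, -0.0, -0.0]
contact_force: [-0.1, -4.4, -6.0]
opening: 0.0225
gripper_force: 109.2
```

Emit:
arm_command(steps=[255, 0, 0, 0.002, 0, 255, 0, 0, 0.001, 0, 255, 0, 0, 0, 0])

```text
time_s: 35.7
eef_pos: [0.4906, -0.0655, 0.0021]
ee_rot: [0.037, 0.999, 0.0, 0.0]
contact_force: [-4.6, -1.3, 12.0]
opening: 0.0225
gripper_force: 111.2
```

Emit:
arm_command(steps=[255, 0, 0, 0.001, 0, 255, 0, 0, 0.001, 0, 255, 0, 0, 0, 0])

```text
time_s: 36.08
eef_pos: [0.4908, -0.0654, 0.0018]
ee_rot: [0.037, 0.999, 0.001, 0.0]
contact_force: [-15.9, -0.8, 40.6]
opening: 0.0225
gripper_force: 114.7
```

Emit:
arm_command(steps=[255, 0, 0, -0.001, 0, 100, 0, 0, 0, 0, 100, 0, 0, 0, 0, 100, 0, 0, 0, 0, 100, 0, 0, -0.05, 0, 100, 0, 0, -0.05, 0, 100, 0, 0.04, -0.01, 0, 100, 0, 0.05, 0, 0, 100, 0, 0.05, 0, 0, 100, 0, 0.05, 0, 0, 100, 0, 0.05, 0, 0, 100, 0, 0.05, 0, 0])

```text
time_s: 37.58
eef_pos: [0.5113, 0.2253, 0.1102]
ee_rot: [0.036, 0.999, 0.0, -0.0]
contact_force: [1.0, -0.4, 0.2]
opening: 0.0518
gripper_force: 0.0
```

```bash
cat >> h.py <<'E'
def greens(im,c,r0,r1,c0,c1):
    h=cv2.cvtColor(im,cv2.COLOR_RGB2HSV);m=np.zeros(h.shape[:2],np.uint8)
    m[r0:r1,c0:c1]=((h[...,0]>60)&(h[...,0]<95)&(h[...,1]>80))[r0:r1,c0:c1]
    n,l,st,ce=cv2.connectedComponentsWithStats(m);return [(st[i,4],ce[i]) for i in range(1,n) if st[i,4]>15]
E
python3 - <<'E'
from h import *
im=save('top','t12.png');sd=save('side','s12.png')
for c,I,box in(('top',im,(190,300,190,410)),('side',sd,(160,330,270,400))):
    for a,ce in greens(I,c,*box): print(c,a,ce,at(c,ce[::-1],.034)[:2],at(c,ce[::-1],.054)[:2])
for c in('top','side'):
    for d in masks_of(c,'new1_c'): print(c,round(d['conf'],2),d['box'])
plan([.5,.2,.12],yaw=3.5)
E
```

```text
top 60 [218.  236.5] [0.5167 0.4201] [0.515  0.4159]
top 36 [240.4444 235.6389] [0.5206 0.3549] [0.5188 0.3516]
top 70 [384.0571 247.0714] [ 0.4957 -0.0662] [ 0.4942 -0.0637]
side 40 [304.8   188.425] [0.5181 0.4125] [0.511  0.3934]
side 33 [313.6364 201.3636] [0.5234 0.3446] [0.5162 0.3264]
side 100 [357.39 295.75] [ 0.5002 -0.0612] [ 0.4933 -0.0739]
top 0.78 [149.6, 198.5, 167.1, 245.0]
top 0.76 [183.3, 328.6, 231.6, 347.5]
top 0.72 [236.8, 221.3, 245.1, 257.0]
side 0.68 [278.1, 148.9, 310.4, 161.9]
side 0.67 [286.1, 199.0, 321.1, 211.9]
side 0.57 [205.1, 196.5, 230.7, 230.5]
t 37.77 pos [0.5111 0.2242 0.1098] yaw 175.94 tilt [-0.0007 -0.0009 -1.    ] open 0.0523 F [-1.0539 -0.7081 -0.0826] 0.0
twist -7.56
shift [ 0.0126 -0.0235 -0.0102] to [0.5  0.2  0.12]
```

Run:
```python
from h import *
plan([.5225,.353,.11],[.5225,.353,.03],[.5225,.353,-.016],yaw=3.5)
```

```text
t 37.77 pos [0.5111 0.2242 0.1098] yaw 175.94 tilt [-0.0007 -0.0009 -1.    ] open 0.0523 F [-1.0539 -0.7081 -0.0826] 0.0
twist -7.56
shift [-0.0193  0.1278 -0.0003] to [0.5225 0.353  0.11  ]
shift [-0.0001  0.0001  0.08  ] to [0.5225 0.353  0.03  ]
shift [-0.     0.     0.046] to [ 0.5225  0.353  -0.016 ]
```

Emit:
arm_command(steps=[100, 0, 0, 0, -7.6, 100, -0.006, 0.043, 0, 0, 100, -0.006, 0.043, 0, 0, 100, -0.006, 0.042, 0, 0, 100, 0, 0, 0.04, 0, 100, 0, 0, 0.035, 0, 100, 0, 0, 0, 0, 100, 0, 0, 0, 0])

```text
time_s: 38.78
eef_pos: [0.523, 0.3517, 0.0368]
ee_rot: [-0.029, 1.0, 0.0, 0.001]
contact_force: [0.6, 0.6, 0.6]
opening: 0.052
gripper_force: 0.0
```

Run:
```python
from h import *
plan([.5225,.353,.03],[.5225,.353,-.016],yaw=3.5)
```

```text
t 38.77 pos [0.523  0.3517 0.0368] yaw -176.67 tilt [ 0.0013  0.0005 -1.    ] open 0.052 F [0.5572 0.5707 0.5713] 0.0
twist -0.17
shift [0.0004 0.0013 0.0068] to [0.5225 0.353  0.03  ]
shift [ 0.0001 -0.      0.046 ] to [ 0.5225  0.353  -0.016 ]
```

Emit:
arm_command(steps=[100, 0, 0.001, 0.013, 0, 100, 0, 0, 0.02, 0, 100, 0, 0, 0.02, 0, 100, 0, 0, 0, 0, 100, 0, 0, 0, 0, 255, 0, 0, 0, 0, 255, 0, 0, 0, 0, 255, 0, 0, 0, 0, 255, 0, 0, 0, 0], squeeze=110)

```text
time_s: 39.9
eef_pos: [0.5224, 0.3538, -0.0166]
ee_rot: [-0.03, 1.0, 0.001, 0.001]
contact_force: [-0.9, -0.7, 6.2]
opening: 0.0222
gripper_force: 107.6
```

Emit:
arm_command(steps=[255, 0, 0, -0.01, 0, 255, 0, 0, -0.04, 0, 255, 0, 0, -0.05, 0, 255, 0, 0, -0.02, 0, 255, 0, 0, 0, 0, 255, 0, 0, 0, 0])

```text
time_s: 40.65
eef_pos: [0.5207, 0.3527, 0.1004]
ee_rot: [-0.03, 1.0, -0.001, -0.001]
contact_force: [0.1, -0.2, -2.4]
opening: 0.0226
gripper_force: 108.0
```

Run:
```python
from h import *
plan([.5034,.0545,.105],[.5034,.0545,.05],yaw=-4.2)
```

```text
t 40.65 pos [0.5207 0.3527 0.1004] yaw -176.58 tilt [-0.0022 -0.0018 -1.    ] open 0.0226 F [ 0.0805 -0.1849 -2.4418] 108.03187966346741
twist 7.62
shift [-0.0046 -0.2987 -0.0041] to [0.5034 0.0545 0.105 ]
shift [-0.0001  0.0001  0.055 ] to [0.5034 0.0545 0.05  ]
```

Emit:
arm_command(steps=[255, 0, 0, 0, 7.6, 255, -0.0005, -0.05, 0, 0, 255, -0.0005, -0.05, 0, 0, 255, -0.001, -0.05, 0, 0, 255, -0.001, -0.05, 0, 0, 255, -0.001, -0.05, 0, 0, 255, -0.001, -0.049, 0, 0, 255, 0, 0, 0.03, 0, 255, 0, 0, 0.03, 0, 255, 0, 0, 0, 0, 255, 0, 0, 0, 0, 255, 0, 0, 0, 0])

```text
time_s: 42.15
eef_pos: [0.5056, 0.055, 0.0432]
ee_rot: [0.036, 0.999, 0.0, 0.001]
contact_force: [-0.5, 0.2, -2.1]
opening: 0.0228
gripper_force: 108.2
```

Run:
```python
from h import *
plan([.5034,.0545,.025],yaw=-4.2)
```

```text
t 42.15 pos [0.5056 0.055  0.0432] yaw 175.83 tilt [ 0.0013  0.0004 -1.    ] open 0.0228 F [-0.5264  0.2314 -2.1356] 108.20521116256714
twist 0.03
shift [ 0.0022 -0.0006  0.0182] to [0.5034 0.0545 0.025 ]
```

Emit:
arm_command(steps=[255, 0.0015, -0.0005, 0.01, 0, 255, 0, 0, 0.008, 0, 255, 0, 0, 0, 0, 255, 0, 0, 0, 0])

```text
time_s: 42.65
eef_pos: [0.5034, 0.0543, 0.0243]
ee_rot: [0.037, 0.999, -0.0, -0.0]
contact_force: [0.0, -0.2, -1.7]
opening: 0.0225
gripper_force: 108.2
```

Emit:
arm_command(steps=[255, 0, 0, 0.004, 0, 255, 0, 0, 0.004, 0, 255, 0, 0, 0, 0])

```text
time_s: 43.02
eef_pos: [0.5041, 0.0531, 0.0165]
ee_rot: [0.037, 0.999, -0.001, 0.001]
contact_force: [0.4, -4.7, 2.0]
opening: 0.0226
gripper_force: 108.7
```

Emit:
arm_command(steps=[255, 0, 0, 0.003, 0, 255, 0, 0, 0.003, 0, 255, 0, 0, 0, 0])

```text
time_s: 43.4
eef_pos: [0.5043, 0.053, 0.0103]
ee_rot: [0.037, 0.999, -0.001, 0.001]
contact_force: [3.2, -4.8, -4.8]
opening: 0.0227
gripper_force: 108.3
```

Emit:
arm_command(steps=[255, 0, 0, 0.003, 0, 255, 0, 0, 0.003, 0, 255, 0, 0, 0, 0])

```text
time_s: 43.78
eef_pos: [0.5028, 0.0537, 0.0037]
ee_rot: [0.037, 0.999, -0.001, -0.001]
contact_force: [-0.3, -4.9, -6.8]
opening: 0.0226
gripper_force: 108.1
```

Emit:
arm_command(steps=[255, 0, 0, 0.002, 0, 255, 0, 0, 0.001, 0, 255, 0, 0, 0, 0])

```text
time_s: 44.15
eef_pos: [0.5035, 0.0544, 0.0022]
ee_rot: [0.036, 0.999, 0.0, -0.0]
contact_force: [-6.3, -4.6, 11.6]
opening: 0.0225
gripper_force: 110.2
```

Emit:
arm_command(steps=[255, 0, 0, 0.001, 0, 255, 0, 0, 0.001, 0, 255, 0, 0, 0, 0])

```text
time_s: 44.52
eef_pos: [0.5038, 0.0545, 0.0019]
ee_rot: [0.037, 0.999, 0.001, -0.0]
contact_force: [-16.5, -5.9, 38.6]
opening: 0.0227
gripper_force: 113.5
```

Emit:
arm_command(steps=[255, 0, 0, -0.001, 0, 120, 0, 0, 0, 0, 120, 0, 0, 0, 0, 120, 0, 0, 0, 0, 120, 0, 0, -0.05, 0, 120, 0, 0, -0.05, 0, 100, 0, 0.04, -0.01, -3.8, 100, 0, 0.05, 0, -3.8, 100, 0, 0.05, 0, 0, 100, 0, 0.05, 0, 0, 100, 0, 0.05, 0, 0, 100, 0, 0, 0, 0])

```text
time_s: 46.02
eef_pos: [0.496, 0.299, 0.1096]
ee_rot: [-0.033, 0.999, 0.0, -0.0]
contact_force: [0.8, -0.1, 0.1]
opening: 0.0518
gripper_force: 0.0
```

Run:
```python
from h import *
im=save('top','t13.png');sd=save('side','s13.png')
for c,I,box in(('top',im,(190,300,190,410)),('side',sd,(160,330,270,400))):
    for a,ce in greens(I,c,*box): print(c,a,ce,at(c,ce[::-1],.034)[:2],at(c,ce[::-1],.054)[:2])
for d in tip_of('top','bin_mouth'): print('bin',at('top',d['position'],.085))
plan([.5170,.4195,.11],[.5170,.4195,.03],yaw=3.5)
```

```text
top 79 [343.2658 242.962 ] [0.5053 0.0535] [0.5037 0.0544]
top 72 [383.875  247.0694] [ 0.4957 -0.0657] [ 0.4942 -0.0631]
side 33 [304.8788 188.4545] [0.5183 0.4123] [0.5112 0.3932]
side 77 [344.5584 265.8182] [0.5098 0.0554] [0.5029 0.0411]
side 102 [357.4608 295.9118] [ 0.5001 -0.0618] [ 0.4933 -0.0745]
bin [ 0.4886 -0.3372  0.085 ]
t 46.17 pos [0.4979 0.293  0.11  ] yaw -176.63 tilt [-0.0003 -0.0008 -1.    ] open 0.052 F [-0.5388 -0.5551  0.3287] 0.0
twist -0.13
shift [-0.0268  0.1251 -0.0001] to [0.517  0.4195 0.11  ]
shift [-0.      0.0001  0.08  ] to [0.517  0.4195 0.03  ]
```

Emit:
arm_command(steps=[100, -0.009, 0.042, 0, 0, 100, -0.009, 0.042, 0, 0, 100, -0.009, 0.041, 0, 0, 100, 0, 0, 0.04, 0, 100, 0, 0, 0.035, 0, 100, 0, 0, 0, 0, 100, 0, 0, 0, 0])

```text
time_s: 47.05
eef_pos: [0.5185, 0.4199, 0.037]
ee_rot: [-0.029, 1.0, 0.0, 0.001]
contact_force: [0.2, 0.2, 0.5]
opening: 0.052
gripper_force: 0.0
```

Run:
```python
from h import *
sd=get_image('side')
for a,ce in greens(sd,'side',160,330,270,400): print(a,ce,at('side',ce[::-1],.034)[:2])
plan([.517,.4195,.03],[.517,.4195,-.016],yaw=3.5)
```

```text
28 [303.8929 188.8929] [0.5145 0.4116]
73 [344.4795 265.6027] [0.5099 0.0563]
101 [357.4653 295.7822] [ 0.5003 -0.0613]
t 47.1 pos [0.5187 0.4204 0.0375] yaw -176.65 tilt [ 0.0021  0.0017 -1.    ] open 0.0524 F [ 1.0139 -0.2564 -0.3244] 0.0
twist -0.15
shift [ 0.0017 -0.0008  0.0074] to [0.517  0.4195 0.03  ]
shift [ 0.0001 -0.0001  0.046 ] to [ 0.517   0.4195 -0.016 ]
```

Emit:
arm_command(steps=[100, 0.0015, 0, 0.013, 0, 100, 0, 0, 0.02, 0, 100, 0, 0, 0.02, 0, 100, 0, 0, 0, 0, 100, 0, 0, 0, 0, 255, 0, 0, 0, 0, 255, 0, 0, 0, 0, 255, 0, 0, 0, 0, 255, 0, 0, 0, 0], squeeze=110)

```text
time_s: 48.22
eef_pos: [0.5163, 0.4209, -0.0167]
ee_rot: [-0.03, 1.0, 0.001, 0.001]
contact_force: [-0.2, 0.7, 6.2]
opening: 0.0226
gripper_force: 107.6
```

Emit:
arm_command(steps=[255, 0, 0, -0.01, 0, 255, 0, 0, -0.04, 0, 255, 0, 0, -0.05, 0, 255, 0, 0, -0.02, 0, 255, 0, 0, 0, 0, 255, 0, 0, 0, 0])

```text
time_s: 48.98
eef_pos: [0.5147, 0.4196, 0.1003]
ee_rot: [-0.03, 1.0, -0.001, -0.001]
contact_force: [-0.3, -0.6, -1.3]
opening: 0.0226
gripper_force: 108.0
```

Run:
```python
from h import *
plan([.499,-.0058,.105],[.499,-.0058,.05],yaw=-4.2)
```

```text
t 48.98 pos [0.5147 0.4196 0.1003] yaw -176.58 tilt [-0.0021 -0.0019 -1.    ] open 0.0226 F [-0.2807 -0.6358 -1.3499] 107.96156644821167
twist 7.62
shift [-0.0155 -0.4254 -0.0038] to [ 0.499  -0.0058  0.105 ]
shift [-0.0001  0.0001  0.055 ] to [ 0.499  -0.0058  0.05  ]
```

Emit:
arm_command(steps=[255, 0, 0, 0, 7.6, 255, -0.002, -0.053, 0, 0, 255, -0.002, -0.053, 0, 0, 255, -0.002, -0.053, 0, 0, 255, -0.002, -0.053, 0, 0, 255, -0.002, -0.053, 0, 0, 255, -0.002, -0.053, 0, 0, 255, -0.002, -0.053, 0, 0, 255, -0.0015, -0.054, 0, 0, 255, 0, 0, 0, 0, 255, 0, 0, 0.03, 0, 255, 0, 0, 0.03, 0, 255, 0, 0, 0, 0, 255, 0, 0, 0, 0])

```text
time_s: 50.72
eef_pos: [0.5002, -0.0044, 0.0426]
ee_rot: [0.036, 0.999, -0.0, -0.0]
contact_force: [0.4, -0.1, -0.8]
opening: 0.0224
gripper_force: 108.2
```

Run:
```python
from h import *
plan([.499,-.0058,.025],yaw=-4.2)
```

```text
t 50.73 pos [ 0.5002 -0.0044  0.0426] yaw 175.84 tilt [-0.0004 -0.0005 -1.    ] open 0.0224 F [ 0.3835 -0.1099 -0.7603] 108.18951845169067
twist 0.04
shift [ 0.0011 -0.0015  0.0176] to [ 0.499  -0.0058  0.025 ]
```

Emit:
arm_command(steps=[255, 0.001, -0.0015, 0.01, 0, 255, 0, 0, 0.008, 0, 255, 0, 0, 0, 0, 255, 0, 0, 0, 0])

```text
time_s: 51.22
eef_pos: [0.4991, -0.0062, 0.0244]
ee_rot: [0.037, 0.999, -0.0, 0.0]
contact_force: [0.4, 0.2, -0.6]
opening: 0.0225
gripper_force: 108.2
```

Emit:
arm_command(steps=[255, 0, 0, 0.004, 0, 255, 0, 0, 0.004, 0, 255, 0, 0, 0, 0])

```text
time_s: 51.6
eef_pos: [0.4998, -0.0068, 0.0165]
ee_rot: [0.037, 0.999, -0.0, 0.001]
contact_force: [1.6, -4.6, 2.7]
opening: 0.0227
gripper_force: 108.5
```

Emit:
arm_command(steps=[255, 0, 0, 0.003, 0, 255, 0, 0, 0.003, 0, 255, 0, 0, 0, 0])

```text
time_s: 51.98
eef_pos: [0.4996, -0.0069, 0.0103]
ee_rot: [0.037, 0.999, -0.0, 0.001]
contact_force: [4.0, -3.9, -4.3]
opening: 0.0223
gripper_force: 108.2
```

Emit:
arm_command(steps=[255, 0, 0, 0.003, 0, 255, 0, 0, 0.003, 0, 255, 0, 0, 0, 0])

```text
time_s: 52.35
eef_pos: [0.4981, -0.0062, 0.0036]
ee_rot: [0.037, 0.999, -0.0, -0.001]
contact_force: [-0.7, -3.5, -5.5]
opening: 0.0224
gripper_force: 108.0
```

Emit:
arm_command(steps=[255, 0, 0, 0.002, 0, 255, 0, 0, 0.001, 0, 255, 0, 0, 0, 0])

```text
time_s: 52.72
eef_pos: [0.4992, -0.0057, 0.0022]
ee_rot: [0.036, 0.999, 0.001, -0.0]
contact_force: [-5.7, -1.2, 11.8]
opening: 0.0225
gripper_force: 110.1
```

Emit:
arm_command(steps=[255, 0, 0, 0.001, 0, 255, 0, 0, 0.001, 0, 255, 0, 0, 0, 0])

```text
time_s: 53.1
eef_pos: [0.4995, -0.0056, 0.0019]
ee_rot: [0.037, 0.999, 0.001, -0.0]
contact_force: [-16.6, -2.2, 41.1]
opening: 0.0226
gripper_force: 113.6
```

Emit:
arm_command(steps=[255, 0, 0, -0.001, 0, 130, 0, 0, 0, 0, 130, 0, 0, 0, 0, 130, 0, 0, 0, 0, 130, 0, 0, -0.05, 0, 130, 0, 0, -0.06, 0, 100, 0, 0.05, -0.01, 0, 100, 0, 0.06, 0, 0, 100, 0, 0.06, 0, 0, 100, 0, 0.06, 0, 0, 100, 0, 0.06, 0, 0, 100, 0, 0.06, 0, 0, 100, 0, 0.06, 0, 0, 100, 0, 0, 0, 0, 100, 0, 0, 0, 0])

```text
time_s: 54.98
eef_pos: [0.5289, 0.4023, 0.1196]
ee_rot: [0.036, 0.999, -0.001, -0.0]
contact_force: [-0.5, -1.0, 1.0]
opening: 0.0519
gripper_force: 0.0
```

Run:
```python
from h import *
im=save('top','t14.png');sd=save('side','s14.png')
for c,I,box in(('top',im,(190,300,300,410)),('side',sd,(220,330,300,400))):
    for a,ce in greens(I,c,*box): print(c,a,ce,at(c,ce[::-1],.055)[:2])
plan([.5,.3,.12])
o=np.zeros((600,800,3),np.uint8)
o[:,:320]=cv2.resize(im[175:295,320:384+0],(320,600),interpolation=cv2.INTER_CUBIC)[:,:,::-1]
o[:300,320:]=cv2.resize(sd[250:325,310:430],(480,300),interpolation=cv2.INTER_CUBIC)[:,:,::-1]
o[300:,320:560]=cv2.resize(sd[320:420,340:460],(240,300))[:,:,::-1]
o[300:,560:]=cv2.resize(im[195:305,365:530],(240,300))[:,:,::-1]
cv2.imwrite('pics/c10.png',o)
```

```text
top 77 [343.1948 242.8961] [0.5038 0.0546]
top 79 [363.4937 244.4177] [ 0.5006 -0.0041]
top 70 [384.0286 247.0286] [ 0.4943 -0.0634]
side 73 [344.4658 265.7123] [0.5024 0.0408]
side 99 [351.202  279.5253] [ 0.5002 -0.0142]
side 100 [357.22 295.71] [ 0.4926 -0.0743]
t 55.08 pos [0.5295 0.4011 0.1203] yaw 175.7 tilt [ 0.0001 -0.0007 -1.    ] open 0.0519 F [ 0.0332 -0.169   0.4232] 0.0
twist 0
shift [ 0.0219 -0.1031  0.0004] to [0.5  0.3  0.12]
```

View pics/c10.png

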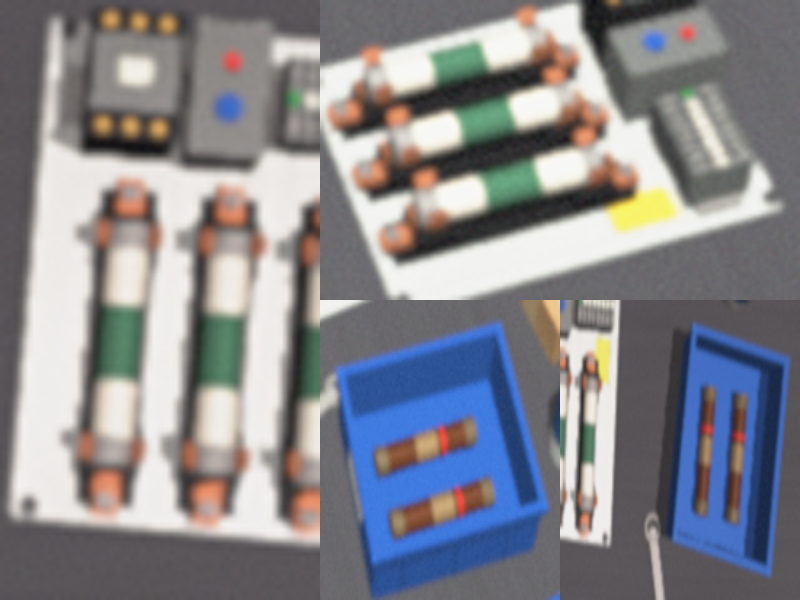

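The picture shows three new fuses seated in their clips and both old fuses lying flat in the upright bin. Hand in.

```bash
python3 -c "
from cell import *
print(job_done())"
```

```text
the job is handed in; nothing more can be done
None
```

I handed the job in: the two old fuses (holders 1 and 3; holder 2 was empty at the start) are in the upright blue bin, and a new fuse is centred and pressed down to the clip floor in each of the three holders, as the last pictures and forces showed; no verdict came back.

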